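Load the leak tester's feed board in order of element height

TASK

The leak tester takes its feed board red end first and works up from the shortest filter element to the tallest. Stand the four filter elements upright on the board's black pads, one to a pad and centred on it, in order of height: the shortest on the pad beside the red block, the tallest at the other end. Let go of them all, and leave the tin where it stands.

Things in the scene. Friction and masses are not known exactly. Their poses are not given: they have to be found in the camera images.
- element_42_center (a point): the shortest of four loose filter elements that look alike but for their height: upright cylinder 50 mm in diameter, 42 mm tall, pleated straw-coloured media with thin steel bands between two flat steel end caps, cream seal ring with a dark hole on top; starts standing on the table. The point is its centre, 21 mm above its foot; z runs up its axis
- element_60_center (a point): the second shortest of four loose filter elements that look alike but for their height: upright cylinder 50 mm in diameter, 60 mm tall, pleated straw-coloured media with thin steel bands between two flat steel end caps, cream seal ring with a dark hole on top; starts standing on the table. The point is its centre, 30 mm above its foot; z runs up its axis
- element_78_center (a point): the second tallest of four loose filter elements that look alike but for their height: upright cylinder 50 mm in diameter, 78 mm tall, pleated straw-coloured media with thin steel bands between two flat steel end caps, cream seal ring with a dark hole on top; starts standing on the table. The point is its centre, 39 mm above its foot; z runs up its axis
- element_96_center (a point): the tallest of four loose filter elements that look alike but for their height: upright cylinder 50 mm in diameter, 96 mm tall, pleated straw-coloured media with thin steel bands between two flat steel end caps, cream seal ring with a dark hole on top; starts standing on the table. The point is its centre, 48 mm above its foot; z runs up its axis
- pad_a_top (a point): one of four identical black rubber pads, 76 mm in diameter, in a straight row 92 mm apart on the fixed aluminium feed board (400 x 110 mm); an end pad, next to pad b. The point is the centre of its upper face, 13 mm above the table; z up, y along the row from a towards d
- pad_b_top (a point): one of four identical black rubber pads, 76 mm in diameter, in a straight row 92 mm apart on the fixed aluminium feed board (400 x 110 mm); an inner pad, between a and c. The point is the centre of its upper face, 13 mm above the table; z up, y along the row from a towards d
- pad_c_top (a point): one of four identical black rubber pads, 76 mm in diameter, in a straight row 92 mm apart on the fixed aluminium feed board (400 x 110 mm); an inner pad, between b and d. The point is the centre of its upper face, 13 mm above the table; z up, y along the row from a towards d
- pad_d_top (a point): one of four identical black rubber pads, 76 mm in diameter, in a straight row 92 mm apart on the fixed aluminium feed board (400 x 110 mm); an end pad, next to pad c. The point is the centre of its upper face, 13 mm above the table; z up, y along the row from a towards d
- red_block_top (a point): red end block (28 mm along the row, 114 mm across it, 30 mm tall) fixed at one end of the feed board, 76 mm from the centre of the nearest pad; it may be at pad a's end or at pad d's end. The other end has a like block in grey. The point is the centre of its upper face
- tin_center (a point): bystander: closed tin with a blue label, 84 mm in diameter, 95 mm tall, 0.8 kg, on the table to the robot's right, beyond the board's end. The point is its centre, half-way up

How it is judged:
At the end, for the whole second after the job is handed in: Counted from the pad beside the red block, the pads carry the 42, 60, 78 and 96 mm elements in that order; each stands on its pad (height within 5 mm), its axis within 14 mm of the pad's centre and within 0.1 rad of vertical, released and at rest (((horizontal distance between red_block_top and pad_a_top below 0.12 m and horizontal distance between element_42_center and pad_a_top below 0.014 m and z of element_42_center in the frame of pad_a_top between 0.016 and 0.026 m and horizontal distance between element_60_center and pad_b_top below 0.014 m and z of element_60_center in the frame of pad_b_top between 0.025 and 0.035 m and horizontal distance between element_78_center and pad_c_top below 0.014 m and z of element_78_center in the frame of pad_c_top between 0.034 and 0.044 m and horizontal distance between element_96_center and pad_d_top below 0.014 m and z of element_96_center in the frame of pad_d_top between 0.043 and 0.053 m) or (horizontal distance between red_block_top and pad_d_top below 0.12 m and horizontal distance between element_42_center and pad_d_top below 0.014 m and z of element_42_center in the frame of pad_d_top between 0.016 and 0.026 m and horizontal distance between element_60_center and pad_c_top below 0.014 m and z of element_60_center in the frame of pad_c_top between 0.025 and 0.035 m and horizontal distance between element_78_center and pad_b_top below 0.014 m and z of element_78_center in the frame of pad_b_top between 0.034 and 0.044 m and horizontal distance between element_96_center and pad_a_top below 0.014 m and z of element_96_center in the frame of pad_a_top between 0.043 and 0.053 m)) and angle between each of element_42_center, element_60_center, element_78_center, element_96_center's own z axis and vertical below 0.1 rad and linear speed of each of element_42, element_60, element_78, element_96 below 0.02 m/s and angular speed of each of element_42, element_60, element_78, element_96 below 0.2 rad/s); the robot touches nothing.
It fails at once if the tin is moved more than 20 mm (distance of tin_center from where it was at the start of the episode above 0.02 m).
It also fails if it takes over 106 s, if anything falls off the work surface, if the arm or the gripper's body presses on something with over 40 N, if the wrist force passes 120 N, or if a joint passes its speed limit or range.

ROBOT

A 7-joint arm with a two-finger parallel gripper is mounted at the origin on the work surface. World frame = base frame: x ahead of the robot, y to its left, z up, the work surface at z = 0. Lengths are in m, angles in rad, forces in N, time in s.
With the tool pointing down it reaches from about 0.425 to 1.025 m from the base axis. Payload 9.4 kg.
Tool frame: the origin (TCP) lies on the mounting face of the last link; the fingertips stand 186 mm ahead of it and the grasp point (between the pads) lies 167 mm ahead of it; z points along the fingers, y is the direction in which the jaws open and shut (so a half turn about z gives the same grasp; the last joint's range is limited). The gripper opens to 93 mm and grips with 3 to 60 N. Pads are 15 mm wide; open, the fingers measure 128 mm over their backs; the gripper's body (75 mm by 188 mm) begins 65 mm behind the grasp point.
Start: joints at [1.163, 0.599, -0.003, 1.599, 0.002, 0.943, -0.08], TCP at [0.235, -0.686, 0.405] pointing down, gripper open.
Joint ranges: [-2.57, 2.57], [-0.35, 1.97], [-1.29, 1.29], [0.11, 2.56], [-1.05, 4.19], [0.11, 1.86], [-2.63, 2.63]. Speed limits (rad/s): [2.22, 2.22, 3.01, 3.01, 3.14, 3.14, 3.14].

INTERFACE

Orientations are given as [roll, pitch, yaw] about the fixed x, y, z axes, in that order (R = Rz(yaw) Ry(pitch) Rx(roll)).
In Python, from plant import bot gives the robot as it stands.
- The arm moves only by the tool apply_moves, never from a script. Its argument "series" is a list of rows, each an object of numbers: "fingers": the gripper command: -1 is fully open, 1 is shut, values between are in proportion; "dx", "dy", "dz": the shift along the tool's x, y, z in cm; "ax", "ay", "az": the turn, a rotation vector about the tool's x, y, z in rad. In form: [{"fingers": .., "dx": .., "dy": .., "dz": .., "ax": .., "ay": .., "az": ..}, ...]. A call has exactly 5 rows; each row shifts and turns the pose as measured when the row begins, along the tool's axes as they then stand; what a row does not reach is not made up. A row lasts 1/12 s, in which the tool goes at most 41.7 mm and 7.16 degrees, less where a joint would pass 70% of its speed; a pose out of reach is approached as far as the arm can. A call with a gripper value outside its range is refused whole. The fingers move at their own pace and stop on an object; "force" is the grip in N (left out, the last holds). Time passes only in rows, so rows that do not move let the fingers close, or fill a call up. It gives the time, the measured TCP pose, the force and the opening at its end, in the units of the state.
- bot.state(): the state, without advancing time (a new reading comes with each control period).
- bot.get_image(name): name is "scene" or "top" or "wrist"; returns the picture (384x512x3 uint8, red, green, blue); there is no depth.
- bot.calibration(name): a dict with "vertical_fov" (degrees; the focal length in pixels is half the picture's height over the tangent of half this angle, whatever the lens; pixels are square), "cx", "cy" (the principal point, pixels), "extrinsics" (4x4, takes a point from camera to world coordinates). Camera axes: x right, y down, z forward; pixel columns grow to the right and rows downward; lengths in m; the calibration is good to about 2 mm. A picture is of the moment at which its call begins: read the wrist's pose just before it. calibration takes no time and is no camera call; for the wrist camera it gives the pose at the moment of the call.
- bot.hand_in(): hands the job in, once; it reports no verdict.
The state is a dict: "clock": time; "joint_pos": joint angles; "joint_velocities": joint speeds; "joint_efforts": joint torques, N m; "eef_pos": TCP position; "tool_rot": TCP orientation; "force": force on the tool from outside, world axes, zero at the start; "ft_torque": the same for the moment, N m; "grip_width": finger opening in m.
Only numpy, scipy, OpenCV 4.12 (cv2) and the standard library are available. Lean on these libraries where they do the work, as an engineer would, in place of code of your own. Each camera call takes 0.05 s, during which the arm holds its last target.

## Working session

There is one attempt and no reset: what is moved stays moved. The work goes in short steps, Python scripts to look and compute and a tool call to move; the robot and the scene stay as the last step left them, time stands still between calls to the robot, and variables do not carry over. Pictures are saved under pics/ and viewed, and the job is handed in when it is done.

Besides the shell and the picture viewer there is one more tool, called by a JSON object that holds its "name" and its "arguments", one argument or row to a line. apply_moves: Moves the arm, as the interface text tells. Its arguments: {"type":"object","properties":{"series":{"type":"array","items":{"type":"object","properties":{"fingers":{"type":"number"},"dx":{"type":"number"},"dy":{"type":"number"},"dz":{"type":"number"},"ax":{"type":"number"},"ay":{"type":"number"},"az":{"type":"number"}}}},"force":{"type":"number"}},"required":["series"]}

```bash
ls; mkdir -p pics; python3 - <<'E'
from plant import bot
import cv2
print(bot.state())
for n in ("scene","top","wrist"):
    c=bot.calibration(n); print(n,c)
    im=bot.get_image(n); cv2.imwrite(f"pics/{n}0.png",im[:,:,::-1])
E
```

```text
pics
{'clock': 0.0, 'joint_pos': array([ 1.16329833,  0.60011132, -0.00253502,  1.60010881,  0.00177578,
        0.94291096, -0.07980824]), 'joint_velocities': array([ 1.79803940e-03,  7.89091471e-04, -7.23206115e-05, -1.22705661e-03,
       -1.25814037e-03,  9.60757496e-04,  1.14390618e-03]), 'joint_efforts': array([-3.21212701e-04, -7.65055919e+01,  1.49718650e+00, -2.52346838e+01,
       -5.24212816e-02,  1.68972008e-02,  1.25256656e-04]), 'eef_pos': array([ 0.23542113, -0.685504  ,  0.40387737]), 'tool_rot': array([-3.14006167e+00,  1.26327934e-04,  3.30827300e-01]), 'force': array([ 0.69077714,  0.39602222, -0.41400821]), 'ft_torque': array([-0.02867499, -0.03495182, -0.00904285]), 'grip_width': 0.0930621162144539}
scene {'vertical_fov': 50.79009234286751, 'cx': 257.4840077133089, 'cy': 188.8289344548509, 'extrinsics': array([[-0.77658743,  0.50873883, -0.37161374,  0.99150338],
       [ 0.62985752,  0.63990612, -0.44022683,  0.41653829],
       [ 0.01383742, -0.57593833, -0.81737602,  0.98495182],
       [ 0.        ,  0.        ,  0.        ,  1.        ]])}
top {'vertical_fov': 55.34806391767035, 'cx': 248.5657680028734, 'cy': 193.88863219886167, 'extrinsics': array([[-0.01328964, -0.99087126,  0.13415486,  0.42924694],
       [-0.99952328,  0.00942517, -0.02940016, -0.06495407],
       [ 0.02786734, -0.13448163, -0.99052416,  0.91405809],
       [ 0.        ,  0.        ,  0.        ,  1.        ]])}
wrist {'vertical_fov': 61.73216948168701, 'cx': 260.48887751780603, 'cy': 196.378696546732, 'extrinsics': array([[ 0.32410341, -0.91659558, -0.23411436,  0.30117804],
       [-0.94602   , -0.31448468, -0.07839349, -0.66379642],
       [-0.00177025,  0.24688446, -0.96904331,  0.38383646],
       [ 0.        ,  0.        ,  0.        ,  1.        ]])}
```

View pics/scene0.png

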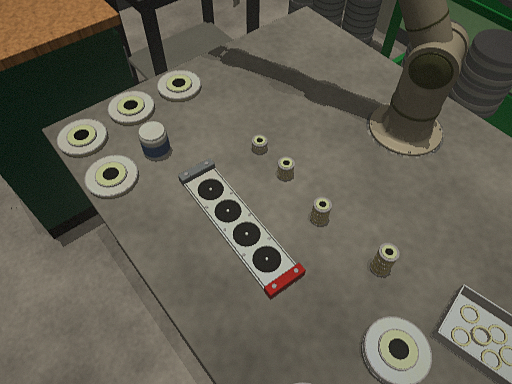

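View pics/top0.png

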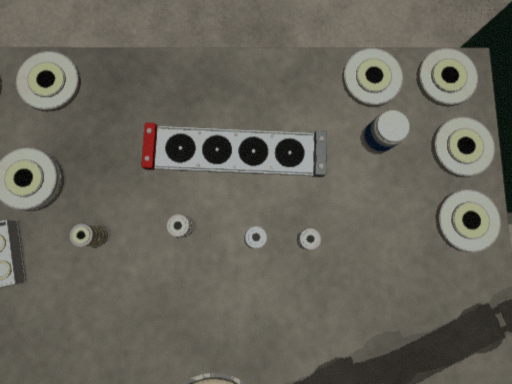

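View pics/wrist0.png

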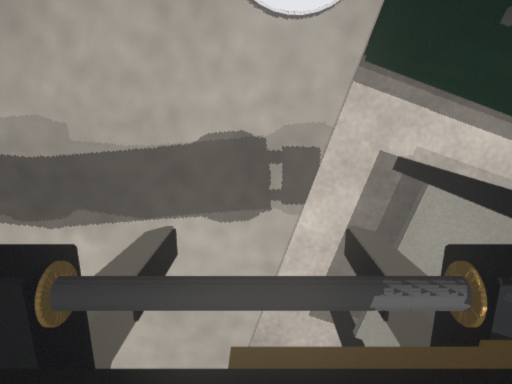

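The scene view shows the red block at (285,280) and the elements at (260,145), (286,168), (321,210) and (386,258). In the top view the red block is at (149,146), the pads run from x=181 to 290, and the element tops are at (310,239), (256,237), (178,226) and (82,235). Next I'll measure pads and elements.

```bash
cat > h.py <<'E'
import numpy as np, cv2
from plant import bot
def K(c,h=384):
    f=h/2/np.tan(np.radians(c['vertical_fov'])/2); return f
def ray(c,u,v):
    f=K(c); d=np.array([(u-c['cx'])/f,(v-c['cy'])/f,1.]); E=c['extrinsics']
    return E[:3,3],E[:3,:3]@d
def onplane(c,u,v,z):
    o,d=ray(c,u,v); return o+d*(z-o[2])/d[2]
def tri(r1,r2):
    (o1,d1),(o2,d2)=r1,r2
    A=np.stack([d1,-d2],1); s=np.linalg.lstsq(A,o2-o1,rcond=None)[0]
    p,q=o1+s[0]*d1,o2+s[1]*d2
    return (p+q)/2,np.linalg.norm(p-q)
def dark(im,thr,amin,amax,roi):
    x0,y0,x1,y1=roi
    g=im[y0:y1,x0:x1].max(2)
    m=(g<thr).astype(np.uint8)
    n,l,st,ce=cv2.connectedComponentsWithStats(m)
    return [(round(ce[i][0]+x0,2),round(ce[i][1]+y0,2),int(st[i][4])) for i in range(1,n) if amin<st[i][4]<amax]
E
python3 - <<'E'
from h import *
T=cv2.imread('pics/top0.png');S=cv2.imread('pics/scene0.png')
tc=bot.calibration('top');sc=bot.calibration('scene')
pt=sorted(dark(T,50,300,2000,(150,120,320,180)));ps=sorted(dark(S,50,200,2000,(190,170,300,280)),reverse=True)
print(pt,ps)
for a in pt: print('top',onplane(tc,a[0],a[1],.013))
for a in ps: print('scene',onplane(sc,a[0],a[1],.013))
def red(I): 
    b,g,r=cv2.split(I.astype(int)); m=(r>110)&(g<70)&(b<70); v,u=np.nonzero(m); return u.mean(),v.mean(),m.sum()
print(red(T),onplane(tc,*red(T)[:2],.03),red(S),onplane(sc,*red(S)[:2],.03))
for n,I,pts in(('t',T,[(310,239),(256,237),(178,226),(82,235)]),('s',S,[(260,140),(286,162),(322,204),(388,252)])):
    row=[cv2.resize(I[v-20:v+28,u-24:u+24],(198,198),interpolation=cv2.INTER_NEAREST) for u,v in pts]
    cv2.imwrite(f'pics/crop_{n}.png',np.hstack(row))
E
python3 - <<'E'
import cv2,numpy as np
cv2.imwrite('pics/crop.png',np.vstack([cv2.imread(f'pics/crop_{n}.png') for n in 'ts']))
E
```

```text
[(np.float64(180.01), np.float64(147.64), 611), (np.float64(216.54), np.float64(149.19), 598), (np.float64(252.95), np.float64(150.85), 601), (np.float64(289.3), np.float64(152.34), 592)] [(np.float64(266.46), np.float64(259.03), 556), (np.float64(246.18), np.float64(234.01), 489), (np.float64(227.52), np.float64(210.76), 441), (np.float64(210.18), np.float64(189.3), 395)]
top [0.67027833 0.07919153 0.013     ]
top [ 0.66572979 -0.01246764  0.013     ]
top [ 0.66087752 -0.10423524  0.013     ]
top [ 0.65644565 -0.19627098  0.013     ]
scene [0.67296171 0.0824888  0.013     ]
scene [ 0.6685751 -0.0091601  0.013    ]
scene [ 0.66376593 -0.10075508  0.013     ]
scene [ 0.65925601 -0.19195103  0.013     ]
(np.float64(147.93961352657004), np.float64(144.3816425120773), np.int64(414)) [0.67443617 0.15520126 0.03      ] (np.float64(284.4226804123711), np.float64(278.50515463917526), np.int64(388)) [0.67741467 0.15721844 0.03      ]
```

View pics/crop.png

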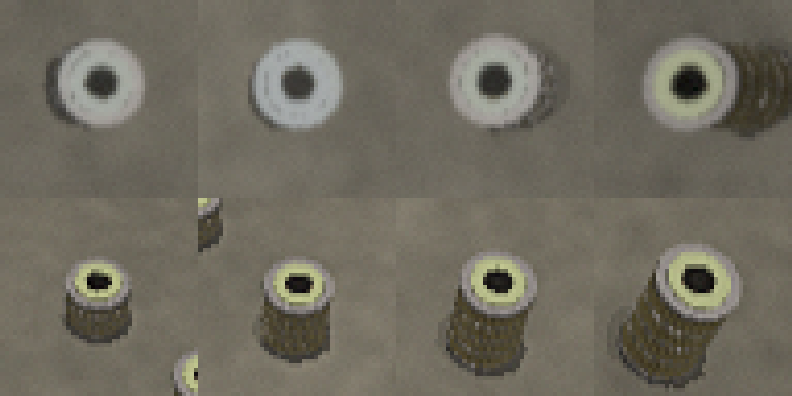

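```bash
python3 - <<'E'
from h import *
T=cv2.imread('pics/top0.png');S=cv2.imread('pics/scene0.png')
tc=bot.calibration('top');sc=bot.calibration('scene')
A=[(310,239),(256,237),(178,226),(82,235)];B=[(260,140),(286,162),(322,204),(388,252)]
def hole(I,u,v):
    p=I[v-6:v+7,u-7:u+8].max(2).astype(float); w=np.clip(110-p,0,None)
    # keep centre comp
    n,l,st,ce=cv2.connectedComponentsWithStats((p<110).astype(np.uint8))
    k=1+np.argmax(st[1:,4]); w*= (l==k)
    yy,xx=np.mgrid[v-6:v+7,u-7:u+8]; return (w*xx).sum()/w.sum(),(w*yy).sum()/w.sum(),st[k]
for a,b in zip(A,B):
    h=hole(T,*a);g=hole(S,*b)
    p,e=tri(ray(tc,*h[:2]),ray(sc,*g[:2]))
    print(np.round(h[:2],1),h[2],np.round(g[:2],1),g[2],'tri',np.round(p,4),round(e,4))
    for z in(.042,.06,.078,.096):
        d=onplane(tc,*h[:2],z)-onplane(sc,*g[:2],z); print('   ',z,onplane(tc,*h[:2],z)[:2].round(4),onplane(sc,*g[:2],z)[:2].round(4),d[:2].round(4))
m=cv2.inRange(cv2.cvtColor(T,cv2.COLOR_BGR2GRAY),170,255)
n,l,st,ce=cv2.connectedComponentsWithStats(m)
for i in range(1,n):
    if 370<ce[i][0]<410 and 105<ce[i][1]<145: print('tin',ce[i],st[i],onplane(tc,*ce[i],.095))
E
```

```text
[310.1 238.5] [ 3  2  8  8 45] [259.2 139.8] [ 4  4  6  4 20] tri [ 0.4388 -0.2361  0.0384] 0.0005
    0.042 [ 0.4389 -0.2356] [ 0.4407 -0.2334] [-0.0018 -0.0022]
    0.06 [ 0.4387 -0.2321] [ 0.4512 -0.221 ] [-0.0125 -0.0111]
    0.078 [ 0.4385 -0.2286] [ 0.4618 -0.2086] [-0.0233 -0.02  ]
    0.096 [ 0.4383 -0.225 ] [ 0.4723 -0.1962] [-0.034  -0.0289]
[255.7 236.8] [ 3  2  8  8 50] [285.9 162.4] [ 4  4  7  5 25] tri [ 0.4443 -0.1054  0.0568] 0.0006
    0.042 [ 0.4447 -0.1063] [ 0.4354 -0.1135] [0.0094 0.0072]
    0.06 [ 0.4444 -0.1055] [ 0.446  -0.1034] [-0.0016 -0.0021]
    0.078 [ 0.4441 -0.1046] [ 0.4566 -0.0933] [-0.0125 -0.0114]
    0.096 [ 0.4438 -0.1038] [ 0.4672 -0.0831] [-0.0235 -0.0206]
[177.3 225.1] [ 3  2  8  8 54] [322.2 203.8] [ 4  3  7  6 29] tri [0.4727 0.0732 0.0755] 0.0
    0.042 [0.4744 0.0787] [0.4536 0.0606] [0.0208 0.0181]
    0.06 [0.4735 0.0758] [0.4639 0.0674] [0.0096 0.0084]
    0.078 [0.4725 0.0728] [0.4741 0.0742] [-0.0016 -0.0014]
    0.096 [0.4716 0.0698] [0.4844 0.081 ] [-0.0128 -0.0111]
[ 80.4 234.7] [ 1  2 10  8 59] [388.9 251.4] [ 4  2  8  7 44] tri 
[... 395 characters left out ...]
897  0.095     ]
tin [388. 126.] [388 126   1   1   1] [ 0.69755675 -0.41816281  0.095     ]
tin [384. 129.] [384 129   1   1   1] [ 0.69033289 -0.40822476  0.095     ]
tin [390. 129.] [390 129   1   1   1] [ 0.69027101 -0.42242418  0.095     ]
tin [387. 133.] [387 133   1   1   1] [ 0.68064191 -0.41469712  0.095     ]
tin [400. 132.] [400 132   1   1   1] [ 0.68291259 -0.44561465  0.095     ]
tin [385. 134.] [385 134   1   1   1] [ 0.67825403 -0.40981782  0.095     ]
tin [399. 135.] [399 135   1   1   1] [ 0.67568559 -0.44274467  0.095     ]
tin [386. 136.] [386 136   1   1   1] [ 0.67342793 -0.41186919  0.095     ]
tin [393. 136.] [393 136   1   1   1] [ 0.67334652 -0.4283967   0.095     ]
```

```bash
cat > go.py <<'E'
import sys,json
from h import *
from scipy.spatial.transform import Rotation as Ro
def R(r): return Ro.from_euler('xyz',r)
x,y,z=map(float,sys.argv[1:4]); n=int(sys.argv[4]) if len(sys.argv)>4 else 0
tg=np.array([x,y,z]); Rt=R([np.pi,0,1.521])
s=bot.state(); p=s['eef_pos'].copy(); r=R(s['tool_rot'])
d=r.inv().apply(tg-p)*100; w=(r.inv()*Rt).as_rotvec()
print('t',round(s['clock'],2),'p',p.round(4),'rot',s['tool_rot'].round(3),'w',round(s['grip_width'],4),'F',s['force'].round(1),'q',s['joint_pos'].round(2))
print('err tool cm',d.round(2),'rot',w.round(3))
nn=max(n,int(np.ceil(max(np.linalg.norm(d)/4.0,np.linalg.norm(w)/.12))),1)
rows=[]
for i in range(nn):
    k=nn-i; d=r.inv().apply(tg-p)/k; w=(r.inv()*Rt).as_rotvec()/k
    rows.append([*np.round(d*100,1),*np.round(w,2)]); p=p+r.apply(d); r=r*Ro.from_rotvec(w)
for a in rows: print(*[f'{v:g}' for v in a])
E
python3 go.py .44 -.2345 .36
```

```text
t 0.15 p [ 0.2354 -0.6856  0.4041] rot [-3.14   0.     0.331] w 0.0932 F [-0.7 -0.9 -1. ] q [ 1.16  0.6  -0.    1.6   0.    0.94 -0.08]
err tool cm [ 34.   -36.01   4.44] rot [-1.00e-03 -1.00e-03 -1.19e+00]
2.6 -2.8 0.3 -0 -0 -0.09
2.9 -2.5 0.3 -0 -0 -0.09
3.1 -2.2 0.3 -0 -0 -0.09
3.3 -2 0.3 -0 -0 -0.09
3.4 -1.6 0.3 -0 -0 -0.09
3.6 -1.3 0.3 -0 -0 -0.09
3.7 -1 0.3 -0 -0 -0.09
3.8 -0.7 0.3 -0 -0 -0.09
3.8 -0.3 0.3 -0 -0 -0.09
3.8 0 0.3 -0 -0 -0.09
3.8 0.4 0.3 -0 -0 -0.09
3.7 0.7 0.3 -0 -0 -0.09
3.7 1.1 0.3 -0 -0 -0.09
```

{"name": "apply_moves", "arguments": {
  "series": [
    {"fingers": -1, "dx": 2.6, "dy": -2.8, "dz": 0.3, "az": -0.09},
    {"fingers": -1, "dx": 2.9, "dy": -2.5, "dz": 0.3, "az": -0.09},
    {"fingers": -1, "dx": 3.1, "dy": -2.2, "dz": 0.3, "az": -0.09},
    {"fingers": -1, "dx": 3.3, "dy": -2.0, "dz": 0.3, "az": -0.09},
    {"fingers": -1, "dx": 3.4, "dy": -1.6, "dz": 0.3, "az": -0.09}
  ],
  "force": 20
}}

```text
$.series[0]: bad value
```

{"name": "apply_moves", "arguments": {
  "series": [
    {"fingers": -1, "dx": 3.6, "dy": -1.3, "dz": 0.3, "az": -0.09},
    {"fingers": -1, "dx": 3.7, "dy": -1.0, "dz": 0.3, "az": -0.09},
    {"fingers": -1, "dx": 3.8, "dy": -0.7, "dz": 0.3, "az": -0.09},
    {"fingers": -1, "dx": 3.8, "dy": -0.3, "dz": 0.3, "az": -0.09},
    {"fingers": -1, "dx": 3.8, "dy": 0, "dz": 0.3, "az": -0.09}
  ]
}}

```text
$.series[0]: bad value
```

```bash
python3 go.py .44 -.2345 .34 5
```

```text
t 0.15 p [ 0.2354 -0.6856  0.4041] rot [-3.14   0.     0.331] w 0.0932 F [-0.7 -0.9 -1. ] q [ 1.16  0.6  -0.    1.6   0.    0.94 -0.08]
err tool cm [ 34.   -36.01   6.44] rot [-1.00e-03 -1.00e-03 -1.19e+00]
2.6 -2.8 0.5 -0 -0 -0.09
2.9 -2.5 0.5 -0 -0 -0.09
3.1 -2.2 0.5 -0 -0 -0.09
3.3 -2 0.5 -0 -0 -0.09
3.4 -1.6 0.5 -0 -0 -0.09
3.6 -1.3 0.5 -0 -0 -0.09
3.7 -1 0.5 -0 -0 -0.09
3.8 -0.7 0.5 -0 -0 -0.09
3.8 -0.3 0.5 -0 -0 -0.09
3.8 0 0.5 -0 -0 -0.09
3.8 0.4 0.5 -0 -0 -0.09
3.7 0.7 0.5 -0 -0 -0.09
3.7 1.1 0.5 -0 -0 -0.09
```

All fields are probably required.

{"name": "apply_moves", "arguments": {
  "series": [
    {"fingers": -1, "dx": 2.6, "dy": -2.8, "dz": 0.3, "ax": 0, "ay": 0, "az": -0.09},
    {"fingers": -1, "dx": 2.9, "dy": -2.5, "dz": 0.3, "ax": 0, "ay": 0, "az": -0.09},
    {"fingers": -1, "dx": 3.1, "dy": -2.2, "dz": 0.3, "ax": 0, "ay": 0, "az": -0.09},
    {"fingers": -1, "dx": 3.3, "dy": -2.0, "dz": 0.3, "ax": 0, "ay": 0, "az": -0.09},
    {"fingers": -1, "dx": 3.4, "dy": -1.6, "dz": 0.3, "ax": 0, "ay": 0, "az": -0.09}
  ],
  "force": 20
}}

```text
clock: 0.57
eef_pos: [0.3113, -0.5134, 0.386]
tool_rot: [-3.141, 0.005, 0.784]
force: [0.6, -0.3, -0.7]
grip_width: 0.0934
```

```bash
python3 go.py .44 -.2345 .34 5
```

```text
t 0.57 p [ 0.3113 -0.5134  0.386 ] rot [-3.141  0.005  0.784] w 0.0934 F [ 0.6 -0.3 -0.7] q [ 1.02  0.47 -0.14  1.91  0.1   0.77  0.05]
err tool cm [ 28.83 -10.65   4.46] rot [-0.003  0.005 -0.737]
3.6 -1.3 0.6 -0 0 -0.09
3.7 -1 0.6 -0 0 -0.09
3.8 -0.6 0.6 -0 0 -0.09
3.8 -0.3 0.6 -0 0 -0.09
3.8 0.1 0.6 -0 0 -0.09
3.8 0.4 0.6 -0 0 -0.09
3.8 0.8 0.6 -0 0 -0.09
3.7 1.1 0.6 -0 0 -0.09
```

{"name": "apply_moves", "arguments": {
  "series": [
    {"fingers": -1, "dx": 3.6, "dy": -1.3, "dz": 0.6, "ax": 0, "ay": 0, "az": -0.09},
    {"fingers": -1, "dx": 3.7, "dy": -1.0, "dz": 0.6, "ax": 0, "ay": 0, "az": -0.09},
    {"fingers": -1, "dx": 3.8, "dy": -0.6, "dz": 0.6, "ax": 0, "ay": 0, "az": -0.09},
    {"fingers": -1, "dx": 3.8, "dy": -0.3, "dz": 0.6, "ax": 0, "ay": 0, "az": -0.09},
    {"fingers": -1, "dx": 3.8, "dy": 0.1, "dz": 0.6, "ax": 0, "ay": 0, "az": -0.09}
  ]
}}

```text
clock: 0.98
eef_pos: [0.3931, -0.3314, 0.3547]
tool_rot: [-3.14, 0.005, 1.256]
force: [0.5, -0.3, -0.3]
grip_width: 0.0931
```

{"name": "apply_moves", "arguments": {
  "series": [
    {"fingers": -1, "dx": 3.8, "dy": 0.4, "dz": 0.6, "ax": 0, "ay": 0, "az": -0.09},
    {"fingers": -1, "dx": 3.8, "dy": 0.8, "dz": 0.6, "ax": 0, "ay": 0, "az": -0.09},
    {"fingers": -1, "dx": 3.7, "dy": 1.1, "dz": 0.6, "ax": 0, "ay": 0, "az": -0.09},
    {"fingers": -1, "dx": 0, "dy": 0, "dz": 0, "ax": 0, "ay": 0, "az": -0.02},
    {"fingers": -1, "dx": 0, "dy": 0, "dz": 0, "ax": 0, "ay": 0, "az": 0}
  ]
}}

```text
clock: 1.4
eef_pos: [0.4445, -0.2128, 0.3348]
tool_rot: [-3.14, 0.001, 1.577]
force: [0.4, -1.0, -0.1]
grip_width: 0.0927
```

```bash
python3 go.py .44 -.2345 .192 5
python3 - <<'E'
from h import *
c=bot.calibration('wrist'); im=bot.get_image('wrist'); cv2.imwrite('pics/w1.png',im[:,:,::-1])
f=K(c);E=c['extrinsics'];print(E.round(3).tolist())
q=E[:3,:3].T@(np.array([.44,-.2345,.042])-E[:3,3]);print(q[:2]/q[2]*f+[c['cx'],c['cy']])
E
```

```text
t 1.4 p [ 0.4445 -0.2128  0.3348] rot [-3.140e+00  1.000e-03  1.577e+00] w 0.0927 F [ 0.4 -1.  -0.1] q [ 0.59  0.45 -0.35  2.18  0.28  0.56  0.03]
err tool cm [-2.15 -0.45 14.28] rot [-0.001  0.001  0.056]
-0.4 -0.1 2.9 -0 0 0.01
-0.4 -0.1 2.9 -0 0 0.01
-0.4 -0.1 2.9 -0 0 0.01
-0.4 -0.1 2.9 -0 0 0.01
-0.4 -0.1 2.9 -0 0 0.01
[[1.0, 0.006, -0.001, 0.446], [0.006, -0.969, -0.247, -0.145], [-0.002, 0.247, -0.969, 0.315], [0.0, 0.0, 0.0, 1.0]]
[254.17500337 217.80453941]
```

View pics/w1.png

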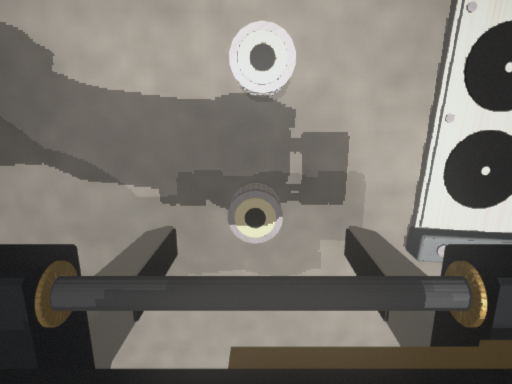

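The wrist view shows the 42 mm element at (255,217), against a predicted (254,218), so the localisation holds. I'll descend now.

{"name": "apply_moves", "arguments": {
  "series": [
    {"fingers": -1, "dx": -1.1, "dy": -0.2, "dz": 2.5, "ax": 0, "ay": 0, "az": 0.03},
    {"fingers": -1, "dx": -1.0, "dy": -0.2, "dz": 2.5, "ax": 0, "ay": 0, "az": 0.03},
    {"fingers": -1, "dx": 0, "dy": 0, "dz": 2.5, "ax": 0, "ay": 0, "az": 0},
    {"fingers": -1, "dx": 0, "dy": 0, "dz": 1.0, "ax": 0, "ay": 0, "az": 0},
    {"fingers": -1, "dx": 0, "dy": 0, "dz": 0, "ax": 0, "ay": 0, "az": 0}
  ]
}}

```text
clock: 1.87
eef_pos: [0.4393, -0.2408, 0.2488]
tool_rot: [3.137, 0.006, 1.498]
force: [-0.3, -0.0, 0.5]
grip_width: 0.093
```

```bash
python3 go.py .44 -.2345 .192 4
python3 - <<'E'
from h import *
c=bot.calibration('top')
E
python3 - <<'E'
from h import *
# pad hubs seen in w1 with its extrinsics (rounded)
c=bot.calibration('wrist'); c=dict(c)
E=np.eye(4);E[:3]=[[1,.006,-.001,.446],[.006,-.969,-.247,-.145],[-.002,.247,-.969,.315]];c['extrinsics']=E
for u,v in((486,171),(509,67)):print(onplane(c,u,v,.013).round(4))
E
```

```text
t 1.87 p [ 0.4393 -0.2408  0.2488] rot [3.137 0.006 1.498] w 0.093 F [-0.3 -0.   0.5] q [ 0.54  0.59 -0.22  2.23  0.38  0.35 -0.07]
err tool cm [ 0.67 -0.    5.68] rot [ 0.005  0.006 -0.023]
0.2 -0 1.4 0 0 -0.01
0.2 0 1.4 0 0 -0.01
0.2 0 1.4 0 0 -0.01
0.2 0 1.4 0 0 -0.01
[ 0.6597 -0.1957  0.013 ]
[ 0.6634 -0.1033  0.013 ]
```

{"name": "apply_moves", "arguments": {
  "series": [
    {"fingers": -1, "dx": 0.4, "dy": 0, "dz": 1.8, "ax": 0, "ay": 0, "az": -0.02},
    {"fingers": -1, "dx": 0.3, "dy": 0, "dz": 1.8, "ax": 0, "ay": 0, "az": 0},
    {"fingers": -1, "dx": 0, "dy": 0, "dz": 1.2, "ax": 0, "ay": 0, "az": 0},
    {"fingers": -1, "dx": 0, "dy": 0, "dz": 0.4, "ax": 0, "ay": 0, "az": 0},
    {"fingers": -1, "dx": 0, "dy": 0, "dz": 0, "ax": 0, "ay": 0, "az": 0}
  ]
}}

```text
clock: 2.28
eef_pos: [0.4387, -0.2404, 0.1972]
tool_rot: [3.136, 0.01, 1.504]
force: [0.8, -0.6, -0.2]
grip_width: 0.093
```

```bash
python3 go.py .44 -.2345 .192 4
```

```text
t 2.28 p [ 0.4387 -0.2404  0.1972] rot [3.136 0.01  1.504] w 0.093 F [ 0.8 -0.6 -0.2] q [ 0.47  0.69 -0.13  2.25  0.43  0.22 -0.11]
err tool cm [0.6  0.09 0.52] rot [ 0.006  0.01  -0.017]
0.2 0 0.1 0 0 -0
0.2 0 0.1 0 0 -0
0.2 0 0.1 0 0 -0
0.1 0 0.1 0 0 -0
```

{"name": "apply_moves", "arguments": {
  "series": [
    {"fingers": -1, "dx": 0.3, "dy": 0.1, "dz": 0.2, "ax": 0, "ay": 0.01, "az": -0.01},
    {"fingers": -1, "dx": 0.3, "dy": 0, "dz": 0.1, "ax": 0, "ay": 0, "az": 0},
    {"fingers": -1, "dx": 0, "dy": 0, "dz": 0, "ax": 0, "ay": 0, "az": 0},
    {"fingers": 1, "dx": 0, "dy": 0, "dz": 0, "ax": 0, "ay": 0, "az": 0},
    {"fingers": 1, "dx": 0, "dy": 0, "dz": 0, "ax": 0, "ay": 0, "az": 0}
  ],
  "force": 20
}}

```text
clock: 2.7
eef_pos: [0.4404, -0.2358, 0.1972]
tool_rot: [3.132, 0.001, 1.511]
force: [0.6, 0.5, -0.5]
grip_width: 0.0841
```

```bash
python3 go.py .44 -.2345 .192 4
```

```text
t 2.7 p [ 0.4404 -0.2358  0.1972] rot [3.132e+00 1.000e-03 1.511e+00] w 0.0841 F [ 0.6  0.5 -0.5] q [ 0.48  0.69 -0.14  2.26  0.43  0.21 -0.11]
err tool cm [ 0.13 -0.05  0.52] rot [ 0.01   0.001 -0.01 ]
0 -0 0.1 0 0 -0
0 -0 0.1 0 0 -0
0 -0 0.1 0 0 -0
0 -0 0.1 0 0 -0
```

{"name": "apply_moves", "arguments": {
  "series": [
    {"fingers": 1, "dx": 0, "dy": 0, "dz": 0.2, "ax": 0.01, "ay": 0, "az": 0},
    {"fingers": 1, "dx": 0, "dy": 0, "dz": 0, "ax": 0, "ay": 0, "az": 0},
    {"fingers": 1, "dx": 0, "dy": 0, "dz": 0, "ax": 0, "ay": 0, "az": 0},
    {"fingers": 1, "dx": 0, "dy": 0, "dz": 0, "ax": 0, "ay": 0, "az": 0},
    {"fingers": 1, "dx": 0, "dy": 0, "dz": 0, "ax": 0, "ay": 0, "az": 0}
  ]
}}

```text
clock: 3.12
eef_pos: [0.4405, -0.2361, 0.196]
tool_rot: [-3.142, 0.002, 1.51]
force: [-0.4, 0.2, 1.7]
grip_width: 0.0511
```

```bash
python3 go.py .44 -.2345 .3 4
```

```text
t 3.12 p [ 0.4405 -0.2361  0.196 ] rot [-3.142e+00  2.000e-03  1.510e+00] w 0.0511 F [-0.4  0.2  1.7] q [ 0.48  0.69 -0.14  2.25  0.43  0.22 -0.11]
err tool cm [  0.14  -0.06 -10.4 ] rot [-0.     0.002 -0.011]
0 -0 -2.6 -0 0 -0
0 -0 -2.6 -0 0 -0
0 -0 -2.6 -0 0 -0
0 -0 -2.6 -0 0 -0
```

{"name": "apply_moves", "arguments": {
  "series": [
    {"fingers": 1, "dx": 0, "dy": 0, "dz": 0, "ax": 0, "ay": 0, "az": 0},
    {"fingers": 1, "dx": 0, "dy": 0, "dz": -1, "ax": 0, "ay": 0, "az": 0},
    {"fingers": 1, "dx": 0, "dy": 0, "dz": -2.5, "ax": 0, "ay": 0, "az": 0},
    {"fingers": 1, "dx": 0, "dy": 0, "dz": -3, "ax": 0, "ay": 0, "az": 0},
    {"fingers": 1, "dx": 0, "dy": 0, "dz": -3, "ax": 0, "ay": 0, "az": 0}
  ]
}}

```text
clock: 3.53
eef_pos: [0.4398, -0.2346, 0.2882]
tool_rot: [-3.13, -0.003, 1.513]
force: [-0.8, -0.7, -1.5]
grip_width: 0.0498
```

```bash
python3 go.py .6716 .0806 .32
```

```text
t 3.53 p [ 0.4398 -0.2346  0.2882] rot [-3.130e+00 -3.000e-03  1.513e+00] w 0.0498 F [-0.8 -0.7 -1.5] q [ 0.59  0.53 -0.3   2.2   0.33  0.47 -0.03]
err tool cm [32.81 21.28 -3.34] rot [-0.012 -0.003 -0.008]
3.3 2.1 -0.3 -0 -0 -0
3.3 2.1 -0.3 -0 -0 -0
3.3 2.1 -0.3 -0 -0 -0
3.3 2.1 -0.3 -0 -0 -0
3.3 2.1 -0.3 -0 -0 -0
3.3 2.1 -0.3 -0 -0 -0
3.3 2.1 -0.3 -0 -0 -0
3.3 2.1 -0.3 -0 -0 -0
3.3 2.2 -0.3 -0 -0 -0
3.3 2.2 -0.3 -0 -0 -0
```

{"name": "apply_moves", "arguments": {
  "series": [
    {"fingers": 1, "dx": 2.0, "dy": 1.3, "dz": -0.5, "ax": -0.01, "ay": 0, "az": 0},
    {"fingers": 1, "dx": 3.3, "dy": 2.1, "dz": -0.5, "ax": 0, "ay": 0, "az": 0},
    {"fingers": 1, "dx": 3.3, "dy": 2.1, "dz": -0.3, "ax": 0, "ay": 0, "az": 0},
    {"fingers": 1, "dx": 3.3, "dy": 2.1, "dz": -0.3, "ax": 0, "ay": 0, "az": 0},
    {"fingers": 1, "dx": 3.3, "dy": 2.1, "dz": 0, "ax": 0, "ay": 0, "az": 0}
  ]
}}

```text
clock: 3.95
eef_pos: [0.5448, -0.0945, 0.311]
tool_rot: [3.139, 0.004, 1.492]
force: [0.6, -0.2, -0.5]
grip_width: 0.0497
```

```bash
python3 go.py .6716 .0806 .32
```

```text
t 3.95 p [ 0.5448 -0.0945  0.311 ] rot [3.139 0.004 1.492] w 0.0497 F [ 0.6 -0.2 -0.5] q [ 0.27  0.54 -0.29  2.07  0.28  0.57 -0.29]
err tool cm [18.45 11.26 -0.94] rot [ 0.002  0.004 -0.029]
3.1 1.9 -0.2 0 0 -0
3.1 1.9 -0.2 0 0 -0
3.1 1.9 -0.2 0 0 -0
3 1.9 -0.2 0 0 -0
3 1.9 -0.2 0 0 -0
3 2 -0.2 0 0 -0
```

{"name": "apply_moves", "arguments": {
  "series": [
    {"fingers": 1, "dx": 3.3, "dy": 2.0, "dz": 0, "ax": 0, "ay": 0, "az": -0.02},
    {"fingers": 1, "dx": 3.3, "dy": 2.0, "dz": 0, "ax": 0, "ay": 0, "az": 0},
    {"fingers": 1, "dx": 3.3, "dy": 2.0, "dz": 0, "ax": 0, "ay": 0, "az": 0},
    {"fingers": 1, "dx": 3.0, "dy": 1.8, "dz": 0, "ax": 0, "ay": 0, "az": 0},
    {"fingers": 1, "dx": 1.5, "dy": 0.8, "dz": 0, "ax": 0, "ay": 0, "az": 0}
  ]
}}

```text
clock: 4.37
eef_pos: [0.6447, 0.0557, 0.3109]
tool_rot: [3.138, 0.002, 1.516]
force: [0.7, -0.2, -1.1]
grip_width: 0.0494
```

```bash
python3 go.py .6716 .0806 .23 5
```

```text
t 4.37 p [0.6447 0.0557 0.3109] rot [3.138e+00 2.000e-03 1.516e+00] w 0.0494 F [ 0.7 -0.2 -1.1] q [ 0.01  0.63 -0.28  1.85  0.26  0.69 -0.47]
err tool cm [2.65 2.52 8.09] rot [ 0.004  0.002 -0.005]
0.5 0.5 1.6 0 0 -0
0.5 0.5 1.6 0 0 -0
0.5 0.5 1.6 0 0 -0
0.5 0.5 1.6 0 0 -0
0.5 0.5 1.6 0 0 -0
```

{"name": "apply_moves", "arguments": {
  "series": [
    {"fingers": 1, "dx": 0.7, "dy": 0.9, "dz": 1.8, "ax": 0, "ay": 0, "az": 0},
    {"fingers": 1, "dx": 0.6, "dy": 0.9, "dz": 2.2, "ax": 0, "ay": 0, "az": 0},
    {"fingers": 1, "dx": 0.4, "dy": 0.5, "dz": 2.2, "ax": 0, "ay": 0, "az": 0},
    {"fingers": 1, "dx": 0, "dy": 0, "dz": 1.2, "ax": 0, "ay": 0, "az": 0},
    {"fingers": 1, "dx": 0, "dy": 0, "dz": 0, "ax": 0, "ay": 0, "az": 0}
  ]
}}

```text
clock: 4.78
eef_pos: [0.6715, 0.0809, 0.2341]
tool_rot: [3.135, -0.002, 1.526]
force: [0.1, -0.7, -0.6]
grip_width: 0.0496
```

```bash
python3 go.py .6716 .0806 .212 4
```

```text
t 4.78 p [0.6715 0.0809 0.2341] rot [ 3.135e+00 -2.000e-03  1.526e+00] w 0.0496 F [ 0.1 -0.7 -0.6] q [-0.05  0.75 -0.24  1.83  0.3   0.59 -0.52]
err tool cm [-0.03 -0.    2.21] rot [ 0.007 -0.002  0.005]
-0 -0 0.6 0 -0 0
-0 0 0.6 0 -0 0
-0 0 0.6 0 -0 0
-0 0 0.6 0 -0 0
```

{"name": "apply_moves", "arguments": {
  "series": [
    {"fingers": 1, "dx": 0, "dy": 0, "dz": 0.8, "ax": 0.01, "ay": 0, "az": 0},
    {"fingers": 1, "dx": 0, "dy": 0, "dz": 0.8, "ax": 0, "ay": 0, "az": 0},
    {"fingers": 1, "dx": 0, "dy": 0, "dz": 0.5, "ax": 0, "ay": 0, "az": 0},
    {"fingers": 1, "dx": 0, "dy": 0, "dz": 0.2, "ax": 0, "ay": 0, "az": 0},
    {"fingers": 1, "dx": 0, "dy": 0, "dz": 0, "ax": 0, "ay": 0, "az": 0}
  ]
}}

```text
clock: 5.2
eef_pos: [0.6705, 0.0785, 0.2107]
tool_rot: [-3.137, -0.001, 1.523]
force: [-0.3, 0.3, -0.6]
grip_width: 0.0497
```

```bash
python3 go.py .6716 .0806 .209 4
```

```text
t 5.2 p [0.6705 0.0785 0.2107] rot [-3.137e+00 -1.000e-03  1.523e+00] w 0.0497 F [-0.3  0.3 -0.6] q [-0.05  0.78 -0.23  1.83  0.3   0.57 -0.53]
err tool cm [0.21 0.1  0.17] rot [-0.005 -0.001  0.002]
0.1 0 0 -0 -0 0
0.1 0 0 -0 -0 0
0.1 0 0 -0 -0 0
0.1 0 0 -0 -0 0
```

{"name": "apply_moves", "arguments": {
  "series": [
    {"fingers": 1, "dx": 0.2, "dy": 0.1, "dz": 0.1, "ax": 0, "ay": 0, "az": 0},
    {"fingers": 1, "dx": 0, "dy": 0, "dz": 0.1, "ax": 0, "ay": 0, "az": 0},
    {"fingers": 1, "dx": 0, "dy": 0, "dz": 0, "ax": 0, "ay": 0, "az": 0},
    {"fingers": -1, "dx": 0, "dy": 0, "dz": 0, "ax": 0, "ay": 0, "az": 0},
    {"fingers": -1, "dx": 0, "dy": 0, "dz": 0, "ax": 0, "ay": 0, "az": 0}
  ]
}}

```text
clock: 5.62
eef_pos: [0.6723, 0.08, 0.2108]
tool_rot: [-3.14, -0.001, 1.522]
force: [-0.9, 1.4, 0.3]
grip_width: 0.0583
```

{"name": "apply_moves", "arguments": {
  "series": [
    {"fingers": -1, "dx": 0, "dy": 0, "dz": 0, "ax": 0, "ay": 0, "az": 0},
    {"fingers": -1, "dx": 0, "dy": 0, "dz": 0, "ax": 0, "ay": 0, "az": 0},
    {"fingers": -1, "dx": 0, "dy": 0, "dz": 0, "ax": 0, "ay": 0, "az": 0},
    {"fingers": -1, "dx": 0, "dy": 0, "dz": -1, "ax": 0, "ay": 0, "az": 0},
    {"fingers": -1, "dx": 0, "dy": 0, "dz": -3, "ax": 0, "ay": 0, "az": 0}
  ]
}}

```text
clock: 6.03
eef_pos: [0.6709, 0.0798, 0.2478]
tool_rot: [-3.133, 0.0, 1.523]
force: [0.6, -0.6, -0.7]
grip_width: 0.0908
```

```bash
python3 go.py .445 -.1045 .3 ; cat > ck.py <<'E'
from h import *
import sys
T=bot.get_image('top');cv2.imwrite(f'pics/top_{sys.argv[1]}.png',T[:,:,::-1])
S=bot.get_image('scene');cv2.imwrite(f'pics/sc_{sys.argv[1]}.png',S[:,:,::-1])
E
python3 ck.py 1
```

```text
t 6.03 p [0.6709 0.0798 0.2478] rot [-3.133  0.     1.523] w 0.0908 F [ 0.6 -0.6 -0.7] q [-0.04  0.73 -0.25  1.82  0.28  0.64 -0.51]
err tool cm [-19.5  -21.73  -5.02] rot [-0.009  0.001  0.002]
-2.4 -2.7 -0.6 -0 0 0
-2.4 -2.7 -0.6 -0 0 0
-2.4 -2.7 -0.6 -0 0 0
-2.4 -2.7 -0.6 -0 0 0
-2.4 -2.7 -0.6 -0 0 0
-2.4 -2.7 -0.6 -0 0 0
-2.4 -2.7 -0.6 -0 0 0
-2.4 -2.7 -0.6 -0 0 0
```

View pics/sc_1.png

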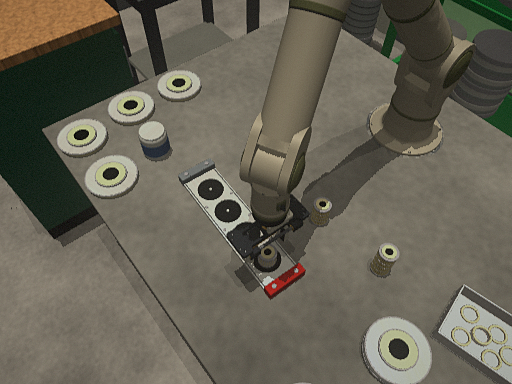

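The 42 mm element stands on the red-end pad, at (267,257) in the scene view. The 60 mm element is next.

{"name": "apply_moves", "arguments": {
  "series": [
    {"fingers": -1, "dx": 0, "dy": 0, "dz": -3, "ax": -0.01, "ay": 0, "az": 0},
    {"fingers": -1, "dx": -1.5, "dy": -1.7, "dz": -2.0, "ax": 0, "ay": 0, "az": 0},
    {"fingers": -1, "dx": -2.6, "dy": -2.9, "dz": 0, "ax": 0, "ay": 0, "az": 0},
    {"fingers": -1, "dx": -2.6, "dy": -2.9, "dz": 0, "ax": 0, "ay": 0, "az": 0},
    {"fingers": -1, "dx": -2.6, "dy": -2.9, "dz": 0, "ax": 0, "ay": 0, "az": 0}
  ]
}}

```text
clock: 6.55
eef_pos: [0.5667, -0.0031, 0.308]
tool_rot: [3.118, -0.008, 1.531]
force: [0.8, -0.6, 0.6]
grip_width: 0.0928
```

```bash
python3 go.py .445 -.1045 .3
```

```text
t 6.55 p [ 0.5667 -0.0031  0.308 ] rot [ 3.118 -0.008  1.531] w 0.0928 F [ 0.8 -0.6  0.6] q [ 0.11  0.55 -0.29  2.05  0.28  0.56 -0.42]
err tool cm [-10.62 -11.77   0.43] rot [ 0.024 -0.008  0.01 ]
-2.7 -2.9 0.1 0.01 -0 0
-2.7 -2.9 0.1 0.01 -0 0
-2.7 -2.9 0.2 0.01 -0 0
-2.7 -2.9 0.2 0.01 -0 0
```

{"name": "apply_moves", "arguments": {
  "series": [
    {"fingers": -1, "dx": -2.6, "dy": -2.9, "dz": 0, "ax": 0.02, "ay": -0.01, "az": 0},
    {"fingers": -1, "dx": -2.6, "dy": -2.9, "dz": 0, "ax": 0, "ay": 0, "az": 0},
    {"fingers": -1, "dx": -2.4, "dy": -2.7, "dz": 0, "ax": 0, "ay": 0, "az": 0},
    {"fingers": -1, "dx": -1.2, "dy": -1.4, "dz": 0, "ax": 0, "ay": 0, "az": 0},
    {"fingers": -1, "dx": 0, "dy": 0, "dz": 0, "ax": 0, "ay": 0, "az": 0}
  ]
}}

```text
clock: 6.97
eef_pos: [0.4525, -0.0946, 0.3096]
tool_rot: [3.14, 0.006, 1.525]
force: [-0.5, -0.7, -0.6]
grip_width: 0.0932
```

```bash
python3 go.py .445 -.1045 .204
```

```text
t 6.97 p [ 0.4525 -0.0946  0.3096] rot [3.14  0.006 1.525] w 0.0932 F [-0.5 -0.7 -0.6] q [ 0.3   0.46 -0.29  2.26  0.31  0.45 -0.29]
err tool cm [-0.96 -0.72 10.57] rot [0.002 0.006 0.004]
-0.3 -0.2 3.5 0 0 0
-0.3 -0.2 3.5 0 0 0
-0.3 -0.2 3.5 0 0 0
```

{"name": "apply_moves", "arguments": {
  "series": [
    {"fingers": -1, "dx": -0.6, "dy": -0.5, "dz": 1.5, "ax": 0, "ay": 0, "az": 0},
    {"fingers": -1, "dx": -0.4, "dy": -0.3, "dz": 2.5, "ax": 0, "ay": 0, "az": 0},
    {"fingers": -1, "dx": 0, "dy": 0, "dz": 2.5, "ax": 0, "ay": 0, "az": 0},
    {"fingers": -1, "dx": 0, "dy": 0, "dz": 1.5, "ax": 0, "ay": 0, "az": 0},
    {"fingers": -1, "dx": 0, "dy": 0, "dz": 0.5, "ax": 0, "ay": 0, "az": 0}
  ]
}}

```text
clock: 7.38
eef_pos: [0.4476, -0.1056, 0.2263]
tool_rot: [3.126, 0.007, 1.522]
force: [-0.3, 0.5, 0.1]
grip_width: 0.0931
```

```bash
python3 go.py .445 -.1045 .204
```

```text
t 7.38 p [ 0.4476 -0.1056  0.2263] rot [3.126 0.007 1.522] w 0.0931 F [-0.3  0.5  0.1] q [ 0.2   0.61 -0.14  2.34  0.43  0.2  -0.38]
err tool cm [ 0.11 -0.3   2.23] rot [0.015 0.007 0.001]
0.1 -0.3 2.2 0.02 0.01 0
```

{"name": "apply_moves", "arguments": {
  "series": [
    {"fingers": -1, "dx": 0.1, "dy": -0.2, "dz": 0.8, "ax": 0.01, "ay": 0.01, "az": 0},
    {"fingers": 1, "dx": 0, "dy": -0.1, "dz": 0.4, "ax": 0, "ay": 0, "az": 0},
    {"fingers": 1, "dx": 0, "dy": 0, "dz": 0, "ax": 0, "ay": 0, "az": 0},
    {"fingers": 1, "dx": 0, "dy": 0, "dz": 0, "ax": 0, "ay": 0, "az": 0},
    {"fingers": 1, "dx": 0, "dy": 0, "dz": 0, "ax": 0, "ay": 0, "az": 0}
  ]
}}

```text
clock: 7.8
eef_pos: [0.4471, -0.1026, 0.2138]
tool_rot: [3.136, -0.005, 1.525]
force: [-0.4, 0.2, -0.0]
grip_width: 0.0709
```

{"name": "apply_moves", "arguments": {
  "series": [
    {"fingers": 1, "dx": 0, "dy": 0, "dz": 0, "ax": 0, "ay": 0, "az": 0},
    {"fingers": 1, "dx": 0, "dy": 0, "dz": 0, "ax": 0, "ay": 0, "az": 0},
    {"fingers": 1, "dx": 0, "dy": 0, "dz": 0, "ax": 0, "ay": 0, "az": 0},
    {"fingers": 1, "dx": 0, "dy": 0, "dz": 0, "ax": 0, "ay": 0, "az": 0},
    {"fingers": 1, "dx": 0, "dy": 0, "dz": 0, "ax": 0, "ay": 0, "az": 0}
  ]
}}

```text
clock: 8.22
eef_pos: [0.4474, -0.103, 0.2158]
tool_rot: [3.132, -0.004, 1.524]
force: [-1.3, -0.7, -1.6]
grip_width: 0.05
```

```bash
python3 go.py .445 -.1045 .204
```

```text
t 8.22 p [ 0.4474 -0.103   0.2158] rot [ 3.132 -0.004  1.524] w 0.05 F [-1.3 -0.7 -1.6] q [ 0.2   0.63 -0.14  2.34  0.43  0.18 -0.38]
err tool cm [-0.17 -0.24  1.17] rot [ 0.009 -0.004  0.003]
-0.2 -0.2 1.2 0.01 -0 0
```

{"name": "apply_moves", "arguments": {
  "series": [
    {"fingers": 1, "dx": 0, "dy": 0, "dz": -1.5, "ax": 0, "ay": 0, "az": 0},
    {"fingers": 1, "dx": 0, "dy": 0, "dz": -3, "ax": 0, "ay": 0, "az": 0},
    {"fingers": 1, "dx": 0, "dy": 1, "dz": -3, "ax": 0, "ay": 0, "az": 0},
    {"fingers": 1, "dx": 1.0, "dy": 2.5, "dz": -2, "ax": 0, "ay": 0, "az": 0},
    {"fingers": 1, "dx": 1.5, "dy": 3.2, "dz": -0.5, "ax": 0, "ay": 0, "az": 0}
  ]
}}

```text
clock: 8.63
eef_pos: [0.5097, -0.0832, 0.318]
tool_rot: [-3.137, -0.002, 1.521]
force: [1.1, -0.4, -1.8]
grip_width: 0.0493
```

```bash
python3 go.py .6673 -.0112 .31
```

```text
t 8.63 p [ 0.5097 -0.0832  0.318 ] rot [-3.137e+00 -2.000e-03  1.521e+00] w 0.0493 F [ 1.1 -0.4 -1.8] q [ 0.29  0.5  -0.34  2.14  0.3   0.56 -0.31]
err tool cm [ 7.98 15.39  0.74] rot [-0.005 -0.002 -0.   ]
1.6 3.1 0.1 -0 -0 -0
1.6 3.1 0.2 -0 -0 -0
1.6 3.1 0.2 -0 -0 -0
1.6 3.1 0.2 -0 -0 -0
1.6 3.1 0.2 -0 -0 -0
```

{"name": "apply_moves", "arguments": {
  "series": [
    {"fingers": 1, "dx": 1.8, "dy": 3.4, "dz": 0, "ax": 0, "ay": 0, "az": 0},
    {"fingers": 1, "dx": 1.8, "dy": 3.4, "dz": 0, "ax": 0, "ay": 0, "az": 0},
    {"fingers": 1, "dx": 1.7, "dy": 3.2, "dz": 0, "ax": 0, "ay": 0, "az": 0},
    {"fingers": 1, "dx": 1.2, "dy": 2.3, "dz": 0, "ax": 0, "ay": 0, "az": 0},
    {"fingers": 1, "dx": 0.6, "dy": 1.0, "dz": 1.0, "ax": 0, "ay": 0, "az": 0}
  ]
}}

```text
clock: 9.05
eef_pos: [0.6546, -0.0165, 0.3139]
tool_rot: [3.136, -0.003, 1.517]
force: [1.6, 0.7, -1.3]
grip_width: 0.0497
```

```bash
python3 go.py .6673 -.0112 .233
```

```text
t 9.05 p [ 0.6546 -0.0165  0.3139] rot [ 3.136e+00 -3.000e-03  1.517e+00] w 0.0497 F [ 1.6  0.7 -1.3] q [ 0.15  0.63 -0.32  1.83  0.29  0.71 -0.39]
err tool cm [0.57 1.19 8.1 ] rot [ 0.006 -0.003 -0.004]
0.2 0.4 2.7 0 -0 -0
0.2 0.4 2.7 0 -0 -0
0.2 0.4 2.7 0 -0 -0
```

{"name": "apply_moves", "arguments": {
  "series": [
    {"fingers": 1, "dx": 0.2, "dy": 0.5, "dz": 2.0, "ax": 0, "ay": 0, "az": 0},
    {"fingers": 1, "dx": 0.2, "dy": 0.3, "dz": 2.2, "ax": 0, "ay": 0, "az": 0},
    {"fingers": 1, "dx": 0, "dy": 0, "dz": 2.0, "ax": 0, "ay": 0, "az": 0},
    {"fingers": 1, "dx": 0, "dy": 0, "dz": 1.0, "ax": 0, "ay": 0, "az": 0},
    {"fingers": 1, "dx": 0, "dy": 0, "dz": 0.2, "ax": 0, "ay": 0, "az": 0}
  ]
}}

```text
clock: 9.47
eef_pos: [0.6632, -0.0108, 0.2327]
tool_rot: [3.138, -0.004, 1.52]
force: [0.9, -0.4, -1.2]
grip_width: 0.0496
```

```bash
python3 go.py .6673 -.0112 .229
```

```text
t 9.47 p [ 0.6632 -0.0108  0.2327] rot [ 3.138 -0.004  1.52 ] w 0.0496 F [ 0.9 -0.4 -1.2] q [ 0.11  0.75 -0.27  1.86  0.34  0.58 -0.43]
err tool cm [-0.02  0.41  0.37] rot [ 0.003 -0.004 -0.001]
-0 0.4 0.4 0 -0 -0
```

{"name": "apply_moves", "arguments": {
  "series": [
    {"fingers": 1, "dx": 0, "dy": 0.4, "dz": 0.1, "ax": 0, "ay": 0, "az": 0},
    {"fingers": 1, "dx": 0, "dy": 0, "dz": 0.2, "ax": 0, "ay": 0, "az": 0},
    {"fingers": 1, "dx": 0, "dy": 0, "dz": 0.1, "ax": 0, "ay": 0, "az": 0},
    {"fingers": 1, "dx": 0, "dy": 0, "dz": 0.1, "ax": 0, "ay": 0, "az": 0},
    {"fingers": 1, "dx": 0, "dy": 0, "dz": 0, "ax": 0, "ay": 0, "az": 0}
  ]
}}

```text
clock: 9.88
eef_pos: [0.6662, -0.012, 0.2292]
tool_rot: [3.14, -0.003, 1.518]
force: [0.2, 0.3, -1.2]
grip_width: 0.0494
```

```bash
python3 go.py .6673 -.0112 .229
```

```text
t 9.88 p [ 0.6662 -0.012   0.2292] rot [ 3.140e+00 -3.000e-03  1.518e+00] w 0.0494 F [ 0.2  0.3 -1.2] q [ 0.11  0.75 -0.27  1.85  0.34  0.58 -0.43]
err tool cm [0.08 0.1  0.02] rot [ 0.002 -0.003 -0.003]
0.1 0.1 0 0 -0 -0
```

{"name": "apply_moves", "arguments": {
  "series": [
    {"fingers": 1, "dx": 0, "dy": 0, "dz": 0.2, "ax": 0, "ay": 0, "az": 0},
    {"fingers": 1, "dx": 0, "dy": 0, "dz": 0.1, "ax": 0, "ay": 0, "az": 0},
    {"fingers": 1, "dx": 0, "dy": 0, "dz": 0, "ax": 0, "ay": 0, "az": 0},
    {"fingers": -1, "dx": 0, "dy": 0, "dz": 0, "ax": 0, "ay": 0, "az": 0},
    {"fingers": -1, "dx": 0, "dy": 0, "dz": 0, "ax": 0, "ay": 0, "az": 0}
  ]
}}

```text
clock: 10.3
eef_pos: [0.6667, -0.0124, 0.2291]
tool_rot: [3.135, -0.003, 1.518]
force: [0.2, -0.7, 0.0]
grip_width: 0.0589
```

{"name": "apply_moves", "arguments": {
  "series": [
    {"fingers": -1, "dx": 0, "dy": 0, "dz": 0, "ax": 0, "ay": 0, "az": 0},
    {"fingers": -1, "dx": 0, "dy": 0, "dz": 0, "ax": 0, "ay": 0, "az": 0},
    {"fingers": -1, "dx": 0, "dy": 0, "dz": 0, "ax": 0, "ay": 0, "az": 0},
    {"fingers": -1, "dx": 0, "dy": 0, "dz": -1.5, "ax": 0, "ay": 0, "az": 0},
    {"fingers": -1, "dx": 0, "dy": 0, "dz": -3.5, "ax": 0, "ay": 0, "az": 0}
  ]
}}

```text
clock: 10.72
eef_pos: [0.6651, -0.0129, 0.2739]
tool_rot: [-3.139, -0.002, 1.518]
force: [-0.4, -0.5, 0.0]
grip_width: 0.0904
```

```bash
python3 go.py .4733 .0735 .31; python3 ck.py 2
```

```text
t 10.72 p [ 0.6651 -0.0129  0.2739] rot [-3.139e+00 -2.000e-03  1.518e+00] w 0.0904 F [-0.4 -0.5  0. ] q [ 0.13  0.7  -0.3   1.83  0.31  0.67 -0.41]
err tool cm [  7.62 -19.62  -3.55] rot [-0.002 -0.002 -0.003]
1.3 -3.3 -0.6 -0 -0 -0
1.3 -3.3 -0.6 -0 -0 -0
1.3 -3.3 -0.6 -0 -0 -0
1.3 -3.3 -0.6 -0 -0 -0
1.3 -3.3 -0.6 -0 -0 -0
1.3 -3.3 -0.6 -0 -0 -0
```

View pics/sc_2.png

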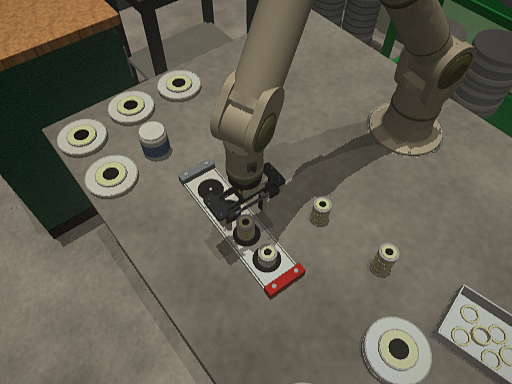

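The 60 mm element stands on pad 2, at (246,230), and the 42 mm at (267,256). The 78 mm element is next.

{"name": "apply_moves", "arguments": {
  "series": [
    {"fingers": -1, "dx": 0, "dy": 0, "dz": -3.0, "ax": 0, "ay": 0, "az": 0},
    {"fingers": -1, "dx": 1.0, "dy": -2.5, "dz": -1.0, "ax": 0, "ay": 0, "az": 0},
    {"fingers": -1, "dx": 1.5, "dy": -3.6, "dz": 0, "ax": 0, "ay": 0, "az": 0},
    {"fingers": -1, "dx": 1.5, "dy": -3.6, "dz": 0, "ax": 0, "ay": 0, "az": 0},
    {"fingers": -1, "dx": 1.4, "dy": -3.5, "dz": 0, "ax": 0, "ay": 0, "az": 0}
  ]
}}

```text
clock: 11.23
eef_pos: [0.5407, 0.0454, 0.3208]
tool_rot: [3.122, -0.004, 1.507]
force: [-0.3, 1.4, 0.6]
grip_width: 0.0926
```

```bash
python3 go.py .4733 .0735 .31
```

```text
t 11.23 p [0.5407 0.0454 0.3208] rot [ 3.122 -0.004  1.507] w 0.0926 F [-0.3  1.4  0.6] q [ 0.03  0.51 -0.31  2.09  0.29  0.56 -0.55]
err tool cm [ 2.37 -6.92  0.96] rot [ 0.019 -0.004 -0.014]
1.2 -3.5 0.5 0.01 -0 -0.01
1.2 -3.4 0.5 0.01 -0 -0.01
```

{"name": "apply_moves", "arguments": {
  "series": [
    {"fingers": -1, "dx": 0.9, "dy": -2.8, "dz": 0, "ax": 0.02, "ay": 0, "az": -0.01},
    {"fingers": -1, "dx": 0.6, "dy": -1.6, "dz": 0.2, "ax": 0, "ay": 0, "az": 0},
    {"fingers": -1, "dx": 0.2, "dy": -0.5, "dz": 0.3, "ax": 0, "ay": 0, "az": 0},
    {"fingers": -1, "dx": 0, "dy": 0, "dz": 0.3, "ax": 0, "ay": 0, "az": 0},
    {"fingers": -1, "dx": 0, "dy": 0, "dz": 0, "ax": 0, "ay": 0, "az": 0}
  ]
}}

```text
clock: 11.65
eef_pos: [0.4845, 0.0687, 0.3123]
tool_rot: [-3.139, -0.004, 1.525]
force: [0.1, 0.3, -1.2]
grip_width: 0.0929
```

```bash
python3 go.py .4733 .0735 .22
```

```text
t 11.65 p [0.4845 0.0687 0.3123] rot [-3.139 -0.004  1.525] w 0.0929 F [ 0.1  0.3 -1.2] q [-0.03  0.48 -0.32  2.2   0.29  0.5  -0.61]
err tool cm [ 0.39 -1.11  9.23] rot [-0.003 -0.004  0.004]
0.1 -0.4 3.1 -0 -0 0
0.1 -0.4 3.1 -0 -0 0
0.1 -0.4 3.1 -0 -0 0
```

{"name": "apply_moves", "arguments": {
  "series": [
    {"fingers": -1, "dx": 0.2, "dy": -0.7, "dz": 1.2, "ax": 0, "ay": 0, "az": 0},
    {"fingers": -1, "dx": 0.1, "dy": -0.4, "dz": 2.2, "ax": 0, "ay": 0, "az": 0},
    {"fingers": -1, "dx": 0, "dy": 0, "dz": 2.5, "ax": 0, "ay": 0, "az": 0},
    {"fingers": -1, "dx": 0, "dy": 0, "dz": 2.0, "ax": 0, "ay": 0, "az": 0},
    {"fingers": -1, "dx": 0, "dy": 0, "dz": 0.6, "ax": 0, "ay": 0, "az": 0}
  ]
}}

```text
clock: 12.07
eef_pos: [0.4819, 0.0704, 0.2249]
tool_rot: [3.133, -0.006, 1.518]
force: [-0.5, -0.6, -0.4]
grip_width: 0.0931
```

```bash
python3 go.py .4733 .0735 .22
```

```text
t 12.07 p [0.4819 0.0704 0.2249] rot [ 3.133 -0.006  1.518] w 0.0931 F [-0.5 -0.6 -0.4] q [-0.14  0.63 -0.18  2.27  0.4   0.26 -0.72]
err tool cm [ 0.26 -0.88  0.49] rot [ 0.009 -0.006 -0.003]
0.3 -0.9 0.5 0.01 -0.01 -0
```

{"name": "apply_moves", "arguments": {
  "series": [
    {"fingers": -1, "dx": 0.2, "dy": -0.6, "dz": 0.2, "ax": 0.01, "ay": 0, "az": 0},
    {"fingers": -1, "dx": 0.1, "dy": -0.5, "dz": 0.2, "ax": 0, "ay": 0, "az": 0},
    {"fingers": 1, "dx": 0, "dy": -0.2, "dz": 0, "ax": 0, "ay": 0, "az": 0},
    {"fingers": 1, "dx": 0, "dy": 0, "dz": 0, "ax": 0, "ay": 0, "az": 0},
    {"fingers": 1, "dx": 0, "dy": 0, "dz": 0, "ax": 0, "ay": 0, "az": 0}
  ]
}}

```text
clock: 12.48
eef_pos: [0.4707, 0.0736, 0.2201]
tool_rot: [-3.139, -0.006, 1.515]
force: [-0.4, 0.3, -1.0]
grip_width: 0.0773
```

```bash
python3 go.py .4733 .0735 .22
```

```text
t 12.48 p [0.4707 0.0736 0.2201] rot [-3.139 -0.006  1.515] w 0.0773 F [-0.4  0.3 -1. ] q [-0.16  0.63 -0.17  2.29  0.4   0.24 -0.74]
err tool cm [-0.    0.26  0.01] rot [-0.002 -0.006 -0.006]
-0 0.3 0 -0 -0.01 -0.01
```

{"name": "apply_moves", "arguments": {
  "series": [
    {"fingers": 1, "dx": 0, "dy": 0.2, "dz": 0, "ax": 0, "ay": 0, "az": 0},
    {"fingers": 1, "dx": 0, "dy": 0, "dz": 0, "ax": 0, "ay": 0, "az": 0},
    {"fingers": 1, "dx": 0, "dy": 0, "dz": 0, "ax": 0, "ay": 0, "az": 0},
    {"fingers": 1, "dx": 0, "dy": 0, "dz": 0, "ax": 0, "ay": 0, "az": 0},
    {"fingers": 1, "dx": 0, "dy": 0, "dz": 0, "ax": 0, "ay": 0, "az": 0}
  ]
}}

```text
clock: 12.9
eef_pos: [0.4737, 0.0732, 0.2225]
tool_rot: [3.139, -0.007, 1.514]
force: [0.1, -0.0, -1.5]
grip_width: 0.0498
```

{"name": "apply_moves", "arguments": {
  "series": [
    {"fingers": 1, "dx": 0, "dy": 0, "dz": 0, "ax": 0, "ay": 0, "az": 0},
    {"fingers": 1, "dx": 0, "dy": 0, "dz": -1.5, "ax": 0, "ay": 0, "az": 0},
    {"fingers": 1, "dx": 0, "dy": 0, "dz": -3, "ax": 0, "ay": 0, "az": 0},
    {"fingers": 1, "dx": 0, "dy": 0, "dz": -3, "ax": 0, "ay": 0, "az": 0},
    {"fingers": 1, "dx": 0, "dy": 0, "dz": -2.5, "ax": 0, "ay": 0, "az": 0}
  ]
}}

```text
clock: 13.32
eef_pos: [0.4721, 0.0729, 0.3205]
tool_rot: [-3.132, -0.003, 1.516]
force: [1.1, -0.3, -1.4]
grip_width: 0.0499
```

```bash
python3 go.py .6628 -.1028 .35
```

```text
t 13.32 p [0.4721 0.0729 0.3205] rot [-3.132e+00 -3.000e-03  1.516e+00] w 0.0499 F [ 1.1 -0.3 -1.4] q [-0.02  0.46 -0.34  2.22  0.29  0.51 -0.63]
err tool cm [-16.5   19.96  -3.21] rot [-0.01  -0.003 -0.005]
-2.4 2.9 -0.5 -0 -0 -0
-2.4 2.9 -0.5 -0 -0 -0
-2.4 2.8 -0.4 -0 -0 -0
-2.4 2.8 -0.4 -0 -0 -0
-2.4 2.8 -0.4 -0 -0 -0
-2.4 2.8 -0.4 -0 -0 -0
-2.4 2.8 -0.4 -0 -0 -0
```

{"name": "apply_moves", "arguments": {
  "series": [
    {"fingers": 1, "dx": -1.5, "dy": 1.8, "dz": -0.8, "ax": -0.01, "ay": 0, "az": 0},
    {"fingers": 1, "dx": -2.5, "dy": 3.0, "dz": -0.5, "ax": 0, "ay": 0, "az": 0},
    {"fingers": 1, "dx": -2.5, "dy": 3.0, "dz": 0, "ax": 0, "ay": 0, "az": 0},
    {"fingers": 1, "dx": -2.5, "dy": 3.0, "dz": 0, "ax": 0, "ay": 0, "az": 0},
    {"fingers": 1, "dx": -2.5, "dy": 3.0, "dz": 0, "ax": 0, "ay": 0, "az": 0}
  ]
}}

```text
clock: 13.73
eef_pos: [0.6036, -0.0469, 0.341]
tool_rot: [3.137, -0.006, 1.53]
force: [0.3, 0.6, -2.5]
grip_width: 0.0499
```

```bash
python3 go.py .6628 -.1028 .33
```

```text
t 13.73 p [ 0.6036 -0.0469  0.341 ] rot [ 3.137 -0.006  1.53 ] w 0.0499 F [ 0.3  0.6 -2.5] q [ 0.23  0.55 -0.36  1.93  0.28  0.71 -0.33]
err tool cm [-5.35  6.14  1.1 ] rot [ 0.005 -0.006  0.009]
-1.8 2 0.4 0 -0 0
-1.8 2.1 0.4 0 -0 0
-1.8 2.1 0.4 0 -0 0
```

{"name": "apply_moves", "arguments": {
  "series": [
    {"fingers": 1, "dx": -2.2, "dy": 2.5, "dz": 0, "ax": 0, "ay": 0, "az": 0},
    {"fingers": 1, "dx": -1.5, "dy": 1.6, "dz": 0, "ax": 0, "ay": 0, "az": 0},
    {"fingers": 1, "dx": -0.7, "dy": 0.9, "dz": 0.5, "ax": 0, "ay": 0, "az": 0},
    {"fingers": 1, "dx": 0, "dy": 0.2, "dz": 1.5, "ax": 0, "ay": 0, "az": 0},
    {"fingers": 1, "dx": 0, "dy": 0, "dz": 2.0, "ax": 0, "ay": 0, "az": 0}
  ]
}}

```text
clock: 14.15
eef_pos: [0.6602, -0.1039, 0.3003]
tool_rot: [3.13, -0.003, 1.519]
force: [-1.1, 0.7, -3.2]
grip_width: 0.05
```

```bash
python3 go.py .6628 -.1028 .238
```

```text
t 14.15 p [ 0.6602 -0.1039  0.3003] rot [ 3.130e+00 -3.000e-03  1.519e+00] w 0.05 F [-1.1  0.7 -3.2] q [ 0.28  0.67 -0.33  1.81  0.31  0.7  -0.27]
err tool cm [0.1  0.18 6.23] rot [ 0.012 -0.003 -0.002]
0.1 0.1 3.1 0.01 -0 -0
0.1 0.1 3.1 0.01 -0 -0
```

{"name": "apply_moves", "arguments": {
  "series": [
    {"fingers": 1, "dx": 0.1, "dy": 0.2, "dz": 2.0, "ax": 0.01, "ay": 0, "az": 0},
    {"fingers": 1, "dx": 0, "dy": 0.1, "dz": 2.0, "ax": 0, "ay": 0, "az": 0},
    {"fingers": 1, "dx": 0, "dy": 0.1, "dz": 1.0, "ax": 0, "ay": 0, "az": 0},
    {"fingers": 1, "dx": 0, "dy": 0.1, "dz": 0.4, "ax": 0, "ay": 0, "az": 0},
    {"fingers": 1, "dx": 0, "dy": 0, "dz": 0, "ax": 0, "ay": 0, "az": 0}
  ]
}}

```text
clock: 14.57
eef_pos: [0.66, -0.0968, 0.2354]
tool_rot: [-3.131, -0.006, 1.525]
force: [1.7, -5.9, 9.0]
grip_width: 0.0499
```

```bash
python3 go.py .6628 -.1028 .235
```

```text
t 14.57 p [ 0.66   -0.0968  0.2354] rot [-3.131 -0.006  1.525] w 0.0499 F [ 1.7 -5.9  9. ] q [ 0.25  0.75 -0.3   1.84  0.34  0.61 -0.3 ]
err tool cm [-0.59  0.3   0.03] rot [-0.011 -0.006  0.004]
-0.6 0.3 0 -0.01 -0.01 0
```

{"name": "apply_moves", "arguments": {
  "series": [
    {"fingers": 1, "dx": 0, "dy": 0, "dz": -0.4, "ax": -0.01, "ay": 0, "az": 0},
    {"fingers": 1, "dx": -0.4, "dy": 0.2, "dz": -0.1, "ax": 0, "ay": 0, "az": 0},
    {"fingers": 1, "dx": -0.2, "dy": 0.1, "dz": 0, "ax": 0, "ay": 0, "az": 0},
    {"fingers": 1, "dx": 0, "dy": 0, "dz": 0, "ax": 0, "ay": 0, "az": 0},
    {"fingers": 1, "dx": 0, "dy": 0, "dz": 0, "ax": 0, "ay": 0, "az": 0}
  ]
}}

```text
clock: 14.98
eef_pos: [0.6626, -0.101, 0.2426]
tool_rot: [3.14, -0.007, 1.528]
force: [-0.4, -0.6, -3.1]
grip_width: 0.0498
```

```bash
python3 go.py .6628 -.1028 .236
```

```text
t 14.98 p [ 0.6626 -0.101   0.2426] rot [ 3.14  -0.007  1.528] w 0.0498 F [-0.4 -0.6 -3.1] q [ 0.26  0.74 -0.3   1.83  0.34  0.62 -0.29]
err tool cm [-0.18  0.03  0.66] rot [ 0.001 -0.007  0.007]
-0.2 0 0.7 0 -0.01 0.01
```

{"name": "apply_moves", "arguments": {
  "series": [
    {"fingers": 1, "dx": -0.2, "dy": 0, "dz": 0.2, "ax": 0, "ay": 0, "az": 0},
    {"fingers": 1, "dx": 0, "dy": 0, "dz": 0.2, "ax": 0, "ay": 0, "az": 0},
    {"fingers": 1, "dx": 0, "dy": 0, "dz": 0.2, "ax": 0, "ay": 0, "az": 0},
    {"fingers": 1, "dx": 0, "dy": 0, "dz": 0.1, "ax": 0, "ay": 0, "az": 0},
    {"fingers": 1, "dx": 0, "dy": 0, "dz": 0, "ax": 0, "ay": 0, "az": 0}
  ]
}}

```text
clock: 15.4
eef_pos: [0.6624, -0.1034, 0.2356]
tool_rot: [3.139, -0.007, 1.527]
force: [-0.0, -0.0, -1.5]
grip_width: 0.05
```

```bash
python3 go.py .6628 -.1028 .236
```

```text
t 15.4 p [ 0.6624 -0.1034  0.2356] rot [ 3.139 -0.007  1.527] w 0.05 F [-0.  -0.  -1.5] q [ 0.26  0.75 -0.3   1.84  0.35  0.6  -0.29]
err tool cm [ 0.07  0.04 -0.04] rot [ 0.002 -0.007  0.006]
0.1 0 -0 0 -0.01 0.01
```

{"name": "apply_moves", "arguments": {
  "series": [
    {"fingers": 1, "dx": 0, "dy": 0, "dz": 0.1, "ax": 0, "ay": 0, "az": 0},
    {"fingers": 1, "dx": 0, "dy": 0, "dz": 0, "ax": 0, "ay": 0, "az": 0},
    {"fingers": -1, "dx": 0, "dy": 0, "dz": 0, "ax": 0, "ay": 0, "az": 0},
    {"fingers": -1, "dx": 0, "dy": 0, "dz": 0, "ax": 0, "ay": 0, "az": 0},
    {"fingers": -1, "dx": 0, "dy": 0, "dz": 0, "ax": 0, "ay": 0, "az": 0}
  ]
}}

```text
clock: 15.82
eef_pos: [0.663, -0.1032, 0.2359]
tool_rot: [3.138, -0.006, 1.527]
force: [0.1, 0.2, -0.3]
grip_width: 0.0653
```

{"name": "apply_moves", "arguments": {
  "series": [
    {"fingers": -1, "dx": 0, "dy": 0, "dz": 0, "ax": 0, "ay": 0, "az": 0},
    {"fingers": -1, "dx": 0, "dy": 0, "dz": 0, "ax": 0, "ay": 0, "az": 0},
    {"fingers": -1, "dx": 0, "dy": 0, "dz": -1.5, "ax": 0, "ay": 0, "az": 0},
    {"fingers": -1, "dx": 0, "dy": 0, "dz": -3, "ax": 0, "ay": 0, "az": 0},
    {"fingers": -1, "dx": 0, "dy": 0, "dz": -3, "ax": 0, "ay": 0, "az": 0}
  ]
}}

```text
clock: 16.23
eef_pos: [0.6612, -0.1033, 0.3061]
tool_rot: [-3.134, -0.008, 1.529]
force: [0.2, -0.6, 0.4]
grip_width: 0.0925
```

```bash
python3 go.py .4537 .2814 .34; python3 ck.py 3
```

```text
t 16.23 p [ 0.6612 -0.1033  0.3061] rot [-3.134 -0.008  1.529] w 0.0925 F [ 0.2 -0.6  0.4] q [ 0.29  0.66 -0.34  1.8   0.3   0.74 -0.25]
err tool cm [ 37.58 -22.37  -2.94] rot [-0.007 -0.008  0.008]
3.4 -2 -0.3 -0 -0 0
3.4 -2 -0.3 -0 -0 0
3.4 -2 -0.3 -0 -0 0
3.4 -2 -0.3 -0 -0 0
3.4 -2 -0.3 -0 -0 0
3.4 -2 -0.3 -0 -0 0
3.4 -2 -0.3 -0 -0 0
3.4 -2 -0.3 -0 -0 0
3.4 -2.1 -0.3 -0 -0 0
3.4 -2.1 -0.3 -0 -0 0
3.4 -2.1 -0.3 -0 -0 0
```

View pics/sc_3.png

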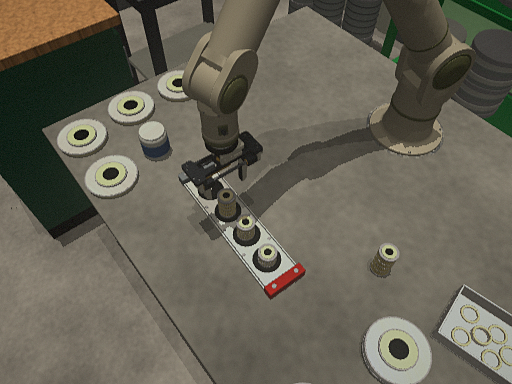

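Three stand on their pads, at (267,256), (246,230) and (228,204). Last is the 96 mm element.

{"name": "apply_moves", "arguments": {
  "series": [
    {"fingers": -1, "dx": 1.5, "dy": -1.0, "dz": -2.5, "ax": 0, "ay": 0, "az": 0},
    {"fingers": -1, "dx": 3.4, "dy": -2.0, "dz": -0.5, "ax": 0, "ay": 0, "az": 0},
    {"fingers": -1, "dx": 3.5, "dy": -2.1, "dz": 0, "ax": 0, "ay": 0, "az": 0},
    {"fingers": -1, "dx": 3.5, "dy": -2.1, "dz": 0, "ax": 0, "ay": 0, "az": 0},
    {"fingers": -1, "dx": 3.5, "dy": -2.1, "dz": 0, "ax": 0, "ay": 0, "az": 0}
  ]
}}

```text
clock: 16.75
eef_pos: [0.5778, 0.0484, 0.341]
tool_rot: [3.135, -0.003, 1.51]
force: [0.8, 1.0, -0.4]
grip_width: 0.0929
```

{"name": "apply_moves", "arguments": {
  "series": [
    {"fingers": -1, "dx": 3.5, "dy": -2.1, "dz": 0, "ax": 0, "ay": 0, "az": 0},
    {"fingers": -1, "dx": 3.5, "dy": -2.1, "dz": 0, "ax": 0, "ay": 0, "az": 0},
    {"fingers": -1, "dx": 3.5, "dy": -2.1, "dz": 0, "ax": 0, "ay": 0, "az": 0},
    {"fingers": -1, "dx": 3.0, "dy": -1.9, "dz": 0, "ax": 0, "ay": 0, "az": 0},
    {"fingers": -1, "dx": 2.0, "dy": -1.2, "dz": 0, "ax": 0, "ay": 0, "az": 0}
  ]
}}

```text
clock: 17.17
eef_pos: [0.4871, 0.2162, 0.34]
tool_rot: [3.135, -0.005, 1.511]
force: [0.9, 0.1, 0.1]
grip_width: 0.0932
```

```bash
python3 go.py .4537 .2814 .34 5
```

```text
t 17.17 p [0.4871 0.2162 0.34  ] rot [ 3.135 -0.005  1.511] w 0.0932 F [0.9 0.1 0.1] q [-0.28  0.48 -0.34  2.09  0.27  0.61 -0.87]
err tool cm [ 6.31 -3.72  0.  ] rot [ 0.007 -0.005 -0.01 ]
1.3 -0.7 0 0 -0 -0
1.3 -0.7 0 0 -0 -0
1.3 -0.7 0 0 -0 -0
1.3 -0.7 -0 0 -0 -0
1.3 -0.7 -0 0 -0 -0
```

{"name": "apply_moves", "arguments": {
  "series": [
    {"fingers": -1, "dx": 2.0, "dy": -1.1, "dz": 0, "ax": 0.01, "ay": 0, "az": -0.01},
    {"fingers": -1, "dx": 1.8, "dy": -1.1, "dz": 0, "ax": 0, "ay": 0, "az": 0},
    {"fingers": -1, "dx": 1.3, "dy": -0.8, "dz": 0, "ax": 0, "ay": 0, "az": 0},
    {"fingers": -1, "dx": 0.5, "dy": -0.4, "dz": 0, "ax": 0, "ay": 0, "az": 0},
    {"fingers": -1, "dx": 0, "dy": 0, "dz": 0, "ax": 0, "ay": 0, "az": 0}
  ]
}}

```text
clock: 17.58
eef_pos: [0.4498, 0.2828, 0.3391]
tool_rot: [-3.136, -0.007, 1.533]
force: [-0.6, -0.6, 0.8]
grip_width: 0.0935
```

```bash
python3 go.py .4537 .2814 .23 5
```

```text
t 17.58 p [0.4498 0.2828 0.3391] rot [-3.136 -0.007  1.533] w 0.0935 F [-0.6 -0.6  0.8] q [-0.42  0.48 -0.35  2.09  0.26  0.61 -0.98]
err tool cm [-0.21  0.45 10.91] rot [-0.005 -0.007  0.012]
-0 0.1 2.2 -0 -0 0
-0 0.1 2.2 -0 -0 0
-0 0.1 2.2 -0 -0 0
-0 0.1 2.2 -0 -0 0
-0 0.1 2.2 -0 -0 0
```

{"name": "apply_moves", "arguments": {
  "series": [
    {"fingers": -1, "dx": -0.1, "dy": 0.2, "dz": 1.2, "ax": 0, "ay": 0, "az": 0.01},
    {"fingers": -1, "dx": -0.1, "dy": 0.2, "dz": 2.2, "ax": 0, "ay": 0, "az": 0},
    {"fingers": -1, "dx": 0, "dy": 0, "dz": 2.5, "ax": 0, "ay": 0, "az": 0},
    {"fingers": -1, "dx": 0, "dy": 0, "dz": 2.5, "ax": 0, "ay": 0, "az": 0},
    {"fingers": -1, "dx": 0, "dy": 0, "dz": 1.5, "ax": 0, "ay": 0, "az": 0}
  ]
}}

```text
clock: 18.0
eef_pos: [0.4572, 0.2776, 0.2398]
tool_rot: [3.139, -0.01, 1.518]
force: [-0.6, 0.5, -0.4]
grip_width: 0.0932
```

```bash
python3 go.py .4537 .2814 .23 2
```

```text
t 18.0 p [0.4572 0.2776 0.2398] rot [ 3.139 -0.01   1.518] w 0.0932 F [-0.6  0.5 -0.4] q [-0.49  0.63 -0.24  2.15  0.37  0.38 -1.07]
err tool cm [ 0.35 -0.38  0.98] rot [ 0.003 -0.01  -0.003]
0.2 -0.2 0.5 0 -0.01 -0
0.2 -0.2 0.5 0 -0.01 -0
```

{"name": "apply_moves", "arguments": {
  "series": [
    {"fingers": -1, "dx": 0.3, "dy": -0.2, "dz": 0.4, "ax": 0, "ay": -0.01, "az": 0},
    {"fingers": -1, "dx": 0.2, "dy": -0.2, "dz": 0.2, "ax": 0, "ay": 0, "az": 0},
    {"fingers": 1, "dx": 0, "dy": 0, "dz": 0, "ax": 0, "ay": 0, "az": 0},
    {"fingers": 1, "dx": 0, "dy": 0, "dz": 0, "ax": 0, "ay": 0, "az": 0},
    {"fingers": 1, "dx": 0, "dy": 0, "dz": 0, "ax": 0, "ay": 0, "az": 0}
  ]
}}

```text
clock: 18.42
eef_pos: [0.4547, 0.2798, 0.2315]
tool_rot: [3.141, 0.005, 1.514]
force: [-0.5, -0.2, -0.1]
grip_width: 0.0772
```

{"name": "apply_moves", "arguments": {
  "series": [
    {"fingers": 1, "dx": 0, "dy": 0, "dz": 0, "ax": 0, "ay": 0, "az": 0},
    {"fingers": 1, "dx": 0, "dy": 0, "dz": 0, "ax": 0, "ay": 0, "az": 0},
    {"fingers": 1, "dx": 0, "dy": 0, "dz": 0, "ax": 0, "ay": 0, "az": 0},
    {"fingers": 1, "dx": 0, "dy": 0, "dz": 0, "ax": 0, "ay": 0, "az": 0},
    {"fingers": 1, "dx": 0, "dy": 0, "dz": 0, "ax": 0, "ay": 0, "az": 0}
  ]
}}

```text
clock: 18.83
eef_pos: [0.4552, 0.2797, 0.2345]
tool_rot: [3.138, 0.002, 1.513]
force: [0.7, -0.4, -1.1]
grip_width: 0.0498
```

```bash
python3 go.py .4537 .2814 .23 2
```

```text
t 18.83 p [0.4552 0.2797 0.2345] rot [3.138e+00 2.000e-03 1.513e+00] w 0.0498 F [ 0.7 -0.4 -1.1] q [-0.51  0.64 -0.22  2.16  0.37  0.38 -1.09]
err tool cm [ 0.16 -0.16  0.45] rot [ 0.004  0.002 -0.008]
0.1 -0.1 0.2 0 0 -0
0.1 -0.1 0.2 0 0 -0
```

{"name": "apply_moves", "arguments": {
  "series": [
    {"fingers": 1, "dx": 0, "dy": 0, "dz": -1.5, "ax": 0, "ay": 0, "az": 0},
    {"fingers": 1, "dx": 0, "dy": 0, "dz": -3, "ax": 0, "ay": 0, "az": 0},
    {"fingers": 1, "dx": 0, "dy": 0, "dz": -3.5, "ax": 0, "ay": 0, "az": 0},
    {"fingers": 1, "dx": 0, "dy": 0, "dz": -3, "ax": 0, "ay": 0, "az": 0},
    {"fingers": 1, "dx": 0, "dy": 0, "dz": -2, "ax": 0, "ay": 0, "az": 0}
  ]
}}

```text
clock: 19.25
eef_pos: [0.4535, 0.2795, 0.3639]
tool_rot: [-3.135, 0.01, 1.515]
force: [-0.1, 0.8, -2.3]
grip_width: 0.0496
```

```bash
python3 go.py .6585 -.1945 .37
```

```text
t 19.25 p [0.4535 0.2795 0.3639] rot [-3.135  0.01   1.515] w 0.0496 F [-0.1  0.8 -2.3] q [-0.4   0.45 -0.35  2.06  0.24  0.68 -0.97]
err tool cm [-46.19  23.11  -0.29] rot [-0.006  0.01  -0.006]
-3.6 1.8 -0 -0 0 -0
-3.6 1.8 -0 -0 0 -0
-3.6 1.8 -0 -0 0 -0
-3.6 1.8 -0 -0 0 -0
-3.6 1.8 -0 -0 0 -0
-3.6 1.8 -0 -0 0 -0
-3.6 1.8 -0 -0 0 -0
-3.6 1.8 -0 -0 0 -0
-3.6 1.8 -0 -0 0 -0
-3.6 1.8 -0 -0 0 -0
-3.6 1.8 -0 -0 0 -0
-3.6 1.8 -0 -0 0 -0
-3.6 1.8 -0 -0 0 -0
```

{"name": "apply_moves", "arguments": {
  "series": [
    {"fingers": 1, "dx": -1.8, "dy": 0.9, "dz": -0.5, "ax": -0.01, "ay": 0.01, "az": 0},
    {"fingers": 1, "dx": -3.2, "dy": 1.6, "dz": 0, "ax": 0, "ay": 0, "az": 0},
    {"fingers": 1, "dx": -3.4, "dy": 1.7, "dz": 0, "ax": 0, "ay": 0, "az": 0},
    {"fingers": 1, "dx": -3.4, "dy": 1.7, "dz": 0, "ax": 0, "ay": 0, "az": 0},
    {"fingers": 1, "dx": -3.4, "dy": 1.7, "dz": 0, "ax": 0, "ay": 0, "az": 0}
  ]
}}

```text
clock: 19.67
eef_pos: [0.5209, 0.1281, 0.3761]
tool_rot: [3.128, -0.011, 1.532]
force: [1.8, 0.8, -1.9]
grip_width: 0.0494
```

```bash
python3 go.py .6585 -.1945 .37
```

```text
t 19.67 p [0.5209 0.1281 0.3761] rot [ 3.128 -0.011  1.532] w 0.0494 F [ 1.8  0.8 -1.9] q [-0.08  0.43 -0.36  2.05  0.23  0.68 -0.63]
err tool cm [-31.7   15.     0.46] rot [ 0.013 -0.011  0.011]
-3.5 1.7 0.1 0 -0 0
-3.5 1.7 0.1 0 -0 0
-3.5 1.7 0.1 0 -0 0
-3.5 1.7 0.1 0 -0 0
-3.5 1.7 0.1 0 -0 0
-3.5 1.7 0.1 0 -0 0
-3.5 1.7 0.1 0 -0 0
-3.5 1.7 0.1 0 -0 0
-3.5 1.7 0.1 0 -0 0
```

{"name": "apply_moves", "arguments": {
  "series": [
    {"fingers": 1, "dx": -3.4, "dy": 1.6, "dz": 0, "ax": 0.01, "ay": -0.01, "az": 0.01},
    {"fingers": 1, "dx": -3.4, "dy": 1.6, "dz": 0, "ax": 0, "ay": 0, "az": 0},
    {"fingers": 1, "dx": -3.4, "dy": 1.6, "dz": 0, "ax": 0, "ay": 0, "az": 0},
    {"fingers": 1, "dx": -3.4, "dy": 1.6, "dz": 0, "ax": 0, "ay": 0, "az": 0},
    {"fingers": 1, "dx": -3.4, "dy": 1.6, "dz": 0, "ax": 0, "ay": 0, "az": 0}
  ]
}}

```text
clock: 20.08
eef_pos: [0.5941, -0.0553, 0.3758]
tool_rot: [3.139, -0.0, 1.522]
force: [1.4, 0.3, -1.7]
grip_width: 0.0494
```

```bash
python3 go.py .6585 -.1945 .36 5
```

```text
t 20.08 p [ 0.5941 -0.0553  0.3758] rot [ 3.139 -0.     1.522] w 0.0494 F [ 1.4  0.3 -1.7] q [ 0.24  0.5  -0.34  1.91  0.24  0.76 -0.29]
err tool cm [-13.59   7.1    1.59] rot [ 0.002 -0.     0.001]
-2.7 1.4 0.3 0 -0 0
-2.7 1.4 0.3 0 -0 0
-2.7 1.4 0.3 0 -0 0
-2.7 1.4 0.3 0 -0 0
-2.7 1.4 0.3 0 -0 0
```

{"name": "apply_moves", "arguments": {
  "series": [
    {"fingers": 1, "dx": -3.2, "dy": 1.7, "dz": 0, "ax": 0, "ay": 0, "az": 0},
    {"fingers": 1, "dx": -3.0, "dy": 1.6, "dz": 0, "ax": 0, "ay": 0, "az": 0},
    {"fingers": 1, "dx": -2.6, "dy": 1.4, "dz": 0, "ax": 0, "ay": 0, "az": 0},
    {"fingers": 1, "dx": -1.8, "dy": 1.0, "dz": 0, "ax": 0, "ay": 0, "az": 0},
    {"fingers": 1, "dx": -0.8, "dy": 0.5, "dz": 0, "ax": 0, "ay": 0, "az": 0}
  ]
}}

```text
clock: 20.5
eef_pos: [0.6515, -0.1881, 0.3738]
tool_rot: [-3.141, 0.003, 1.512]
force: [-0.7, -0.7, -1.6]
grip_width: 0.0497
```

```bash
python3 go.py .6585 -.1945 .253 5
```

```text
t 20.5 p [ 0.6515 -0.1881  0.3738] rot [-3.141e+00  3.000e-03  1.512e+00] w 0.0497 F [-0.7 -0.7 -1.6] q [ 0.41  0.59 -0.33  1.73  0.24  0.86 -0.09]
err tool cm [-0.56  0.75 12.09] rot [-0.001  0.003 -0.009]
-0.1 0.1 2.4 -0 0 -0
-0.1 0.1 2.4 -0 0 -0
-0.1 0.1 2.4 -0 0 -0
-0.1 0.1 2.4 -0 0 -0
-0.1 0.1 2.4 -0 0 -0
```

{"name": "apply_moves", "arguments": {
  "series": [
    {"fingers": 1, "dx": -0.3, "dy": 0.4, "dz": 1.2, "ax": 0, "ay": 0, "az": -0.01},
    {"fingers": 1, "dx": -0.1, "dy": 0.3, "dz": 2.2, "ax": 0, "ay": 0, "az": 0},
    {"fingers": 1, "dx": 0, "dy": 0.1, "dz": 2.5, "ax": 0, "ay": 0, "az": 0},
    {"fingers": 1, "dx": 0, "dy": 0.1, "dz": 2.2, "ax": 0, "ay": 0, "az": 0},
    {"fingers": 1, "dx": 0, "dy": 0, "dz": 1.2, "ax": 0, "ay": 0, "az": 0}
  ]
}}

```text
clock: 20.92
eef_pos: [0.6608, -0.1921, 0.2771]
tool_rot: [3.138, 0.002, 1.523]
force: [0.5, -0.8, -1.9]
grip_width: 0.0499
```

```bash
python3 go.py .6585 -.1945 .248 5
```

```text
t 20.92 p [ 0.6608 -0.1921  0.2771] rot [3.138e+00 2.000e-03 1.523e+00] w 0.0499 F [ 0.5 -0.8 -1.9] q [ 0.38  0.71 -0.29  1.77  0.3   0.7  -0.12]
err tool cm [-0.24 -0.22  2.91] rot [0.003 0.002 0.002]
-0 -0 0.6 0 0 0
-0 -0 0.6 0 0 0
-0 -0 0.6 0 0 0
-0 -0 0.6 0 0 0
-0 -0 0.6 0 0 0
```

{"name": "apply_moves", "arguments": {
  "series": [
    {"fingers": 1, "dx": -0.2, "dy": -0.2, "dz": 0.7, "ax": 0, "ay": 0, "az": 0},
    {"fingers": 1, "dx": 0, "dy": 0, "dz": 0.8, "ax": 0, "ay": 0, "az": 0},
    {"fingers": 1, "dx": 0, "dy": 0, "dz": 0.6, "ax": 0, "ay": 0, "az": 0},
    {"fingers": 1, "dx": 0, "dy": 0, "dz": 0.3, "ax": 0, "ay": 0, "az": 0},
    {"fingers": 1, "dx": 0, "dy": 0, "dz": 0, "ax": 0, "ay": 0, "az": 0}
  ]
}}

```text
clock: 21.33
eef_pos: [0.6574, -0.1894, 0.2481]
tool_rot: [-3.14, -0.001, 1.53]
force: [-0.1, 0.0, -1.9]
grip_width: 0.0497
```

```bash
python3 go.py .6585 -.1945 .247 5
```

```text
t 21.33 p [ 0.6574 -0.1894  0.2481] rot [-3.14e+00 -1.00e-03  1.53e+00] w 0.0497 F [-0.1  0.  -1.9] q [ 0.37  0.74 -0.28  1.8   0.31  0.65 -0.13]
err tool cm [-0.51  0.13  0.11] rot [-0.002 -0.001  0.009]
-0.1 0 0 -0 -0 0
-0.1 0 0 -0 -0 0
-0.1 0 0 -0 -0 0
-0.1 0 0 -0 -0 0
-0.1 0 0 -0 -0 0
```

{"name": "apply_moves", "arguments": {
  "series": [
    {"fingers": 1, "dx": -0.3, "dy": 0.1, "dz": 0, "ax": 0, "ay": 0, "az": 0},
    {"fingers": 1, "dx": -0.2, "dy": 0, "dz": 0, "ax": 0, "ay": 0, "az": 0},
    {"fingers": 1, "dx": 0, "dy": 0, "dz": 0.1, "ax": 0, "ay": 0, "az": 0},
    {"fingers": 1, "dx": 0, "dy": 0, "dz": 0.1, "ax": 0, "ay": 0, "az": 0},
    {"fingers": 1, "dx": 0, "dy": 0, "dz": 0, "ax": 0, "ay": 0, "az": 0}
  ]
}}

```text
clock: 21.75
eef_pos: [0.6593, -0.1955, 0.2492]
tool_rot: [3.139, 0.001, 1.529]
force: [-0.2, 0.2, -2.6]
grip_width: 0.0496
```

```bash
python3 go.py .6585 -.1945 .247 5
```

```text
t 21.75 p [ 0.6593 -0.1955  0.2492] rot [3.139e+00 1.000e-03 1.529e+00] w 0.0496 F [-0.2  0.2 -2.6] q [ 0.38  0.75 -0.28  1.79  0.32  0.65 -0.12]
err tool cm [ 0.09 -0.09  0.22] rot [0.003 0.001 0.008]
0 -0 0 0 0 0
0 -0 0 0 0 0
0 -0 0 0 0 0
0 -0 0 0 0 0
0 -0 0 0 0 0
```

{"name": "apply_moves", "arguments": {
  "series": [
    {"fingers": 1, "dx": 0, "dy": 0, "dz": 0.2, "ax": 0, "ay": 0, "az": 0},
    {"fingers": 1, "dx": 0, "dy": 0, "dz": 0.2, "ax": 0, "ay": 0, "az": 0},
    {"fingers": 1, "dx": 0, "dy": 0, "dz": 0.2, "ax": 0, "ay": 0, "az": 0},
    {"fingers": 1, "dx": 0, "dy": 0, "dz": 0, "ax": 0, "ay": 0, "az": 0},
    {"fingers": 1, "dx": 0, "dy": 0, "dz": 0, "ax": 0, "ay": 0, "az": 0}
  ]
}}

```text
clock: 22.17
eef_pos: [0.6595, -0.1952, 0.2485]
tool_rot: [3.136, 0.003, 1.529]
force: [0.3, 0.3, -1.4]
grip_width: 0.0498
```

```bash
python3 go.py .6585 -.1945 .247 5
```

```text
t 22.17 p [ 0.6595 -0.1952  0.2485] rot [3.136e+00 3.000e-03 1.529e+00] w 0.0498 F [ 0.3  0.3 -1.4] q [ 0.38  0.75 -0.28  1.79  0.32  0.64 -0.13]
err tool cm [ 0.07 -0.1   0.15] rot [0.006 0.003 0.008]
0 -0 0 0 0 0
0 -0 0 0 0 0
0 -0 0 0 0 0
0 -0 0 0 0 0
0 -0 0 0 0 0
```

{"name": "apply_moves", "arguments": {
  "series": [
    {"fingers": 1, "dx": 0, "dy": 0, "dz": 0.2, "ax": 0, "ay": 0, "az": 0},
    {"fingers": 1, "dx": 0, "dy": 0, "dz": 0.1, "ax": 0, "ay": 0, "az": 0},
    {"fingers": -1, "dx": 0, "dy": 0, "dz": 0, "ax": 0, "ay": 0, "az": 0},
    {"fingers": -1, "dx": 0, "dy": 0, "dz": 0, "ax": 0, "ay": 0, "az": 0},
    {"fingers": -1, "dx": 0, "dy": 0, "dz": 0, "ax": 0, "ay": 0, "az": 0}
  ]
}}

```text
clock: 22.58
eef_pos: [0.6602, -0.1951, 0.2474]
tool_rot: [3.134, 0.003, 1.529]
force: [-0.1, -0.5, 0.3]
grip_width: 0.0654
```

{"name": "apply_moves", "arguments": {
  "series": [
    {"fingers": -1, "dx": 0, "dy": 0, "dz": 0, "ax": 0, "ay": 0, "az": 0},
    {"fingers": -1, "dx": 0, "dy": 0, "dz": 0, "ax": 0, "ay": 0, "az": 0},
    {"fingers": -1, "dx": 0, "dy": 0, "dz": -1.5, "ax": 0, "ay": 0, "az": 0},
    {"fingers": -1, "dx": 0, "dy": 0, "dz": -3, "ax": 0, "ay": 0, "az": 0},
    {"fingers": -1, "dx": 0, "dy": 0, "dz": -3.5, "ax": 0, "ay": 0, "az": 0}
  ]
}}

```text
clock: 23.0
eef_pos: [0.6579, -0.1945, 0.3202]
tool_rot: [-3.136, 0.0, 1.53]
force: [0.0, 0.7, -0.8]
grip_width: 0.0923
```

{"name": "apply_moves", "arguments": {
  "series": [
    {"fingers": -1, "dx": 0, "dy": 0, "dz": -3.5, "ax": 0, "ay": 0, "az": 0},
    {"fingers": -1, "dx": 0, "dy": -2, "dz": -2.0, "ax": 0, "ay": 0, "az": 0},
    {"fingers": -1, "dx": 0, "dy": -3.5, "dz": 0, "ax": 0, "ay": 0, "az": 0},
    {"fingers": -1, "dx": 0, "dy": -3.5, "dz": 0, "ax": 0, "ay": 0, "az": 0},
    {"fingers": -1, "dx": 0, "dy": -3.5, "dz": 0, "ax": 0, "ay": 0, "az": 0}
  ]
}}

```text
clock: 23.42
eef_pos: [0.5368, -0.1881, 0.3837]
tool_rot: [3.132, 0.0, 1.532]
force: [0.8, 0.1, 0.5]
grip_width: 0.0931
```

{"name": "apply_moves", "arguments": {
  "series": [
    {"fingers": -1, "dx": 0, "dy": -3, "dz": 0, "ax": 0, "ay": 0, "az": 0},
    {"fingers": -1, "dx": 0, "dy": -2, "dz": 0, "ax": 0, "ay": 0, "az": 0},
    {"fingers": -1, "dx": 0, "dy": -1, "dz": 0, "ax": 0, "ay": 0, "az": 0},
    {"fingers": -1, "dx": 0, "dy": 0, "dz": 0, "ax": 0, "ay": 0, "az": 0},
    {"fingers": -1, "dx": 0, "dy": 0, "dz": 0, "ax": 0, "ay": 0, "az": 0}
  ]
}}

```text
clock: 23.83
eef_pos: [0.4678, -0.1858, 0.3839]
tool_rot: [3.134, 0.002, 1.529]
force: [0.6, -0.3, 0.8]
grip_width: 0.0932
```

```bash
python3 ck.py 4; python3 - <<'E'
import cv2,numpy as np
T=cv2.imread('pics/top_4.png');S=cv2.imread('pics/sc_4.png')
cv2.imwrite('pics/f.png',np.hstack([cv2.resize(T[100:190,130:420],None,fx=2.7,fy=2.7)[:243,:783]]))
cv2.imwrite('pics/fs.png',cv2.resize(S[110:310,130:330],None,fx=3,fy=3))
E
```

```text
(no output)
```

View pics/top_4.png

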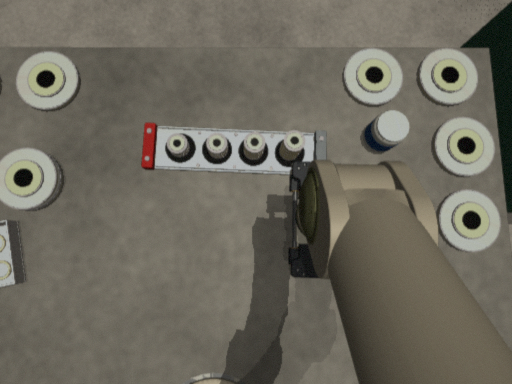

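View pics/fs.png

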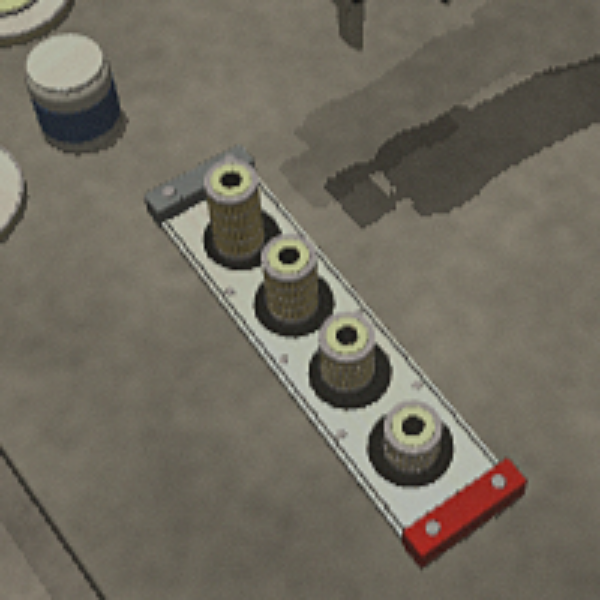

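All four stand in order, and the tin looks untouched at (393,128) in the top view. In the scene view the hole centres are at about (267.5,252), (245.5,221.5), (226,195) and (207,170). I'll check the centring numerically before handing in.

```bash
python3 - <<'E'
from h import *
T=cv2.imread('pics/top_4.png');S=cv2.imread('pics/sc_4.png')
tc=bot.calibration('top');sc=bot.calibration('scene')
def hole(I,u,v,thr):
    p=I[v-4:v+5,u-5:u+6].max(2).astype(float); w=np.clip(thr-p,0,None)
    n,l,st,ce=cv2.connectedComponentsWithStats((p<thr).astype(np.uint8)); k=1+np.argmax(st[1:,4]); w*=(l==k)
    yy,xx=np.mgrid[v-4:v+5,u-5:u+6]; return (w*xx).sum()/w.sum(),(w*yy).sum()/w.sum()
PT=[(180.01,147.64),(216.54,149.19),(252.95,150.85),(289.3,152.34)]
PS=[(266.46,259.03),(246.18,234.01),(227.52,210.76),(210.18,189.3)]
for i,(a,b,H) in enumerate(zip([(177,144),(215,144),(254,143),(294,141)],[(267,252),(245,221),(226,195),(207,170)],(42,60,78,96))):
    h=hole(T,*a,100);g=hole(S,*b,80);z=.013+H/1000
    p,e=tri(ray(tc,*h),ray(sc,*g))
    print(H,'z',p[2].round(4),'off top mm',((onplane(tc,*h,z)-onplane(tc,*PT[i],.013))*1000)[:2].round(1),'scene',((onplane(sc,*g,z)-onplane(sc,*PS[i],.013))*1000)[:2].round(1))
T0=cv2.imread('pics/top0.png')
print('tin diff',cv2.absdiff(T,T0)[105:155,360:412].mean())
E
```

```text
42 z 0.0526 off top mm [0.9 1.7] scene [-0.4 -0.1]
60 z 0.0704 off top mm [ 0.6 -3. ] scene [-0.7 -4.7]
78 z 0.0885 off top mm [1.9 0.3] scene [ 0.3 -1.4]
96 z 0.1064 off top mm [4.4 1.9] scene [ 2.6 -0. ]
tin diff 9.161410256410257
```

```bash
python3 - <<'E'
from h import *
T=cv2.imread('pics/top_4.png').astype(np.float32);T0=cv2.imread('pics/top0.png').astype(np.float32)
for r in ((105,155,360,412),(50,105,340,405)):
    a,b=[cv2.cvtColor(t[r[0]:r[1],r[2]:r[3]],cv2.COLOR_BGR2GRAY) for t in(T0,T)]
    print(cv2.phaseCorrelate(a,b),(b-a).mean(),abs(b-a).mean())
print(bot.state()['joint_velocities'].round(3))
bot.hand_in()
E
```

```text
((0.03418427596275109, -0.0614414618736312), 0.9539752525753445) 9.039368 9.257418
((0.06523878374463976, 0.005810188736283806), 0.9948401810946288) 10.693309 10.862521
[-0.006  0.008 -0.002 -0.007 -0.    -0.002  0.002]
the job is handed in; nothing more can be done
```

I stood the four elements on the pads in order, 42, 60, 78 and 96 mm counted from the red block. I then released them all, drew the arm clear and handed the job in at about 24 s; no verdict came back.

**Placing:** in the last pictures, taken after release, the axes are within about 5 mm of the pad centres against the 14 mm limit. The worst are the 60 and 96 mm elements. Their tops measured about 2–3 mm below nominal, the same offset the two cameras showed when the elements stood on the table.

**Upright:** all four look upright, but I did not measure tilt in radians.

**Tin:** it shifted less than 0.1 px in the top view, so it did not move. The picture there was about 9 grey levels brighter than at the start, and so was a nearby plate, so this is a change of light.

**Disagreements:**
- The top and scene cameras differ by 3–4 mm in absolute position. I used their mean, adjusted slightly after the wrist view, which agreed to about 2 mm for the two pads it saw.
- The 78 mm element first touched its pad about 6 mm off along the row, at about 9–11 N. I lifted it and re-centred it before letting go.
- My first two move calls were refused because fields were missing; nothing moved.

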